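# Set up a culture dish on the transmitted-light base

## Robot

A 6-joint arm with a two-finger parallel gripper is mounted at the origin on a cart in front of the work surface, level with it; the furniture and walls round the work are solid. World frame = base frame: x ahead of the robot, y to its left, z up, the work surface at z = 0. Lengths are in m, angles in rad, forces in N, time in s.
With the tool pointing down it reaches from about 0.35 to 0.875 m from the base axis. Payload 15.5 kg.
Tool frame: the origin (TCP) lies at the very end of the fingers, on their centre line; the grasp point (between the pads) lies behind it (manip.grip_point_offset is the x of the grasp point in the tool frame, in m); x points along the fingers, y is the direction in which the jaws open and shut, and the axes are right-handed (so a half turn about x gives the same grasp; the last joint's range is limited). The gripper opens to 85 mm and grips with 20 to 120 N. Pads are 22 mm wide; open, the fingers measure 114 mm over their backs; the gripper's body (76 mm by 85 mm) begins 54 mm behind the grasp point. The pads swing forward as they close: fully open they stand 13 mm farther back than shut.
Start: joints at [1.034, 0.494, 1.345, -0, 1.302, -0.096], TCP at [0.267, 0.565, 0.231] pointing down, gripper open.
Joint ranges: [-2.91, 2.91], [-0.82, 2.16], [0.22, 2.67], [-1.22, 4.37], [0.12, 2.79], [-3.08, 3.08]. Speed limits (rad/s): [1.89, 1.89, 2.57, 3.01, 3.01, 3.01].

## Interface

Orientations are given as a unit quaternion [x, y, z, w].
In Python, from station import sense, vision, manip gives the robot as it stands. The module is installed in compiled form; this text tells all that it offers.
- The arm moves only by the tool carry_out, never from a script. Its arguments are lists of equal length, an entry for each row: "fingers": the opening, from 0 (shut) to 1 (fully open); "linear": the shift along the tool's x, y, z in cm, a list of three; "turn": the turn about the tool's x in units of 5 degrees (1.0 is 5 degrees). In form: {"fingers": [fingers, ...], "linear": [[dx, dy, dz], ...], "turn": [turn, ...]}. A call has 1 to 8 rows; each row is the pose to reach, as a shift and turn from the pose commanded when the call began, along the tool's axes at that moment; what a row does not reach only later rows make up. A row lasts 1/10 s, in which the tool goes at most 50 mm and 8.59 degrees, less where a joint would pass 70% of its speed; a pose out of reach is approached as far as the arm can. A call with a gripper value outside its range is refused whole. The fingers move at their own pace and stop on an object; "force" is the grip in N (left out, the last holds). Time passes only in rows, so rows that repeat a pose let the fingers close. It gives the time, the measured TCP pose, the force and the opening at its end, in the units of the state.
- sense(): the state, without advancing time (a new reading comes with each control period).
- vision.read_camera(name): name is "scene" or "side" or "wrist"; returns (picture, depth): 480x640x3 uint8, red, green, blue; 480x640 float32, m along the optical axis (not along the pixel's ray), 0 where there is no reading.
- vision.camera_params(name): a dict with "vfov" (degrees; the focal length in pixels is half the picture's height over the tangent of half this angle, whatever the lens; pixels are square), "cx", "cy" (the principal point, pixels), "distortion" ([k1, k2, p1, p2, k3] as OpenCV has them; the pictures are not rectified), "R" (3x3) and "t" (3): a world point X has camera coordinates R X + t. Camera axes: x right, y down, z forward; pixel columns grow to the right and rows downward; lengths in m; the calibration is good to about 2 mm. A picture is of the moment at which its call begins: read the wrist's pose just before it. camera_params takes no time and is no camera call; for the wrist camera it gives the pose at the moment of the call.
- manip.job_done(): hands the job in, once; it reports no verdict.
The state is a dict: "clock": time; "joint_positions": joint angles; "joint_velocities": joint speeds; "joint_efforts": joint torques, N m; "position": TCP position; "orientation": TCP orientation; "ft_force": force on the tool from outside, world axes, zero at the start; "wrist_torque": the same for the moment, N m; "grip_width": finger opening in m.
Only numpy, scipy, OpenCV 4.12 (cv2) and the standard library are available. Lean on these libraries where they do the work, as an engineer would, in place of code of your own. Each camera call takes 0.05 s, during which the arm holds its last target. There are 200 camera calls.

## Task

Get the glass dish ready for viewing on the transmitted-light base: with the fingertips, gently slide the dish back over the stage glass until it rests against both locating pins, and push the iris lever round its scale until it stands over the red index. Only when both are right, press the lamp rocker on. Lift and pinch nothing, do not shift the red index, and leave the bottle, beaker, forceps and roll of tape where they are.

Things in the scene. Friction and masses are not known exactly. Their poses are not given: they have to be found in the camera images.
- light_base: white light base, fixed; foot 180 (x) by 260 mm (y), deck 42 mm above the worktop. Origin on the worktop under the vertical iris axis, mid-foot; x to the back, y left, z up; may be yawed 0.3 rad. Round the axis: aluminium scale flange, radius 86 mm, top at 46 mm, black ticks each 5 degrees; dark turning ring, radius 66 mm; fixed stage glass on top, radius 60 mm, top at 61.5 mm.
- stage_centre (a point): centre of the stage glass's top face, on the iris axis: the dish's centre comes here when its rim rests against both locating pins. The pins are steel, 6 mm in diameter, 9 mm tall, and stand on the back half of the glass, 38 mm from this point, 40 degrees to either side of the base's x axis.
- petri_dish: loose clear glass dish with a strip of blue tape round its wall, 70 mm in diameter, 16 mm tall, 35 to 70 g, that stands on the stage glass, 14 to 26 mm in front of its place. Origin: centre of its underside.
- iris_ring (a joint): angle of the iris ring and lever (rad), 0 to 1.75, growing anticlockwise seen from above: the lever travels along the front from left to right and dark leaves under the glass close. At 0 the lever points 120 degrees anticlockwise from the base's x axis (front left). It takes about 1 N at the knob and stays where it is left, no spring.
- lever_knob (a point): centre of the top of the lever's knob: an upright black cylinder 14 mm in diameter at the lever's outer end, 98 mm from the iris axis, reaching from 58 to 80 mm above the worktop. The steel lever below it is a radial bar 8 mm wide, 51 to 56 mm above the worktop, with a black line along its middle.
- lever_pointer (a point): point on the lever's middle line, 80 mm from the iris axis
- index_rider (a joint): angle of the red index (rad), zero and direction as for iris_ring, so that the lever stands over the index when the two values are equal. It is set before the start and must stay there (stiff, about 10 N to move).
- index_mark (a point): middle of the red index, 80 mm from the iris axis: a red clip 16 mm wide with a white middle line, on the outer edge of the scale flange, top 49 mm above the worktop, so that the lever passes 2 mm above it.
- lamp_switch (a joint): lamp rocker (rad): 0 off, 0.30 fully on; about 2 N presses it over and it stays where it is left.
- switch_press (a point): point to press: middle of the raised front half of the black lamp rocker (with a green bar), on top, on the right of the deck, 14 mm in front of the rocker's pivot; 50 mm above the worktop when off and 46 mm when on. Pressed straight down it goes level; the rocker is 42 mm long (along the base's x) and 20 mm wide.
- spare_bottle: white plastic bottle, 48 mm in diameter, 112 mm tall, loose, on the worktop to the right of the base. Origin: centre of its underside.
- beaker: clear glass beaker, 70 mm in diameter, 92 mm tall, loose, on the worktop to the left of the base. Origin: centre of its underside.
- forceps: steel forceps, 122 mm long, lying loose on the worktop, front right. Origin: centre of the underside.
- tape_roll: roll of beige tape, 68 mm in diameter, 19 mm high, lying loose on the worktop, front left. Origin: centre of the underside.
Not all that is in view belongs to the job. Leave any black or turquoise look-alike of the petri_dish alone.

How it is judged:
By the outcome, as a careful person would: the job done as asked, in the order asked, and still so for the second after the job is handed in, with the robot touching nothing.
It also fails if it takes over 61 s, if anything falls off the work surface, if the arm or the gripper's body presses on something with over 40 N, if the wrist force passes 120 N, or if a joint passes its speed limit or range.

## Working session

There is one attempt and no reset: what is moved stays moved. The work goes in short steps, Python scripts to look and compute and a tool call to move; the robot and the scene stay as the last step left them, time stands still between calls to the robot, and variables do not carry over. Pictures are saved under pics/ and viewed, about 8 in all and at most 12, crops included, and the job is handed in when it is done.

Besides the shell and the picture viewer there is one more tool, called after "Emit:" as a command line: name --pt "numbers of a row" for each row, then --argument value for the rest. carry_out: Moves the arm, as the interface text tells. Its arguments: {"type":"object","properties":{"fingers":{"type":"array","items":{"type":"number"}},"linear":{"type":"array","items":{"type":"array","items":{"type":"number"}}},"turn":{"type":"array","items":{"type":"number"}},"force":{"type":"number"}},"required":["fingers","linear","turn"]}

```bash
mkdir -p pics
cat > h.py <<'E'
import numpy as np,cv2
from station import sense,vision,manip
def K(p):
    f=240/np.tan(np.radians(p["vfov"])/2); return np.array([[f,0,p["cx"]],[0,f,p["cy"]],[0,0,1.]])
def plane(p,uv,z):
    uv=np.array(uv,float).reshape(-1,1,2)
    n=cv2.undistortPoints(uv,K(p),np.array(p["distortion"],float)).reshape(-1,2)
    R=np.array(p["R"]);t=np.array(p["t"]); c=-R.T@t
    d=np.c_[n,np.ones(len(n))]@R
    return c+d*((z-c[2])/d[:,2])[:,None]
def proj(p,X):
    R=np.array(p["R"]);t=np.array(p["t"],float)
    return cv2.projectPoints(np.array(X,float).reshape(-1,1,3),cv2.Rodrigues(R)[0],t,K(p),np.array(p["distortion"],float))[0].reshape(-1,2)
def shot(n,tag):
    p=vision.camera_params(n); im,d=vision.read_camera(n)
    cv2.imwrite(f"pics/{tag}.png",im[:,:,::-1]); np.savez(f"pics/{tag}.npz",im=im,d=d,p=np.array(p,dtype=object)); return p,im,d
def load(tag):
    a=np.load(f"pics/{tag}.npz",allow_pickle=True); return a["p"].item(),a["im"],a["d"]
E
python3 - <<'E'
from h import *
for n in("scene","side","wrist"):
    p,im,d=shot(n,n+"0"); print(n,p["vfov"],-np.array(p["R"]).T@p["t"],np.array(p["R"])[2])
s=sense();print(s["clock"],s["position"],s["orientation"],s["grip_width"],manip.grip_point_offset,s["ft_force"])
a=[cv2.resize(cv2.imread(f"pics/{n}0.png"),(400,300),interpolation=cv2.INTER_AREA) for n in("side","wrist")]
cv2.imwrite("pics/m.png",np.hstack(a))
E
```

```text
scene 45.910633776890656 [-0.19509132 -0.79467306  0.95300572] [ 0.52111391  0.50040748 -0.69139905]
side 47.19399249882261 [0.54283628 0.75284733 0.92889187] [-0.03245459 -0.74839197 -0.66246219]
wrist 59.628789028555744 [0.19851225 0.59678838 0.37274239] [ 0.26630734 -0.12694733 -0.9554919 ]
0.15 [0.26652575 0.56501001 0.23084868] [ 0.15428056  0.69010588 -0.15490739  0.68989498] 0.08574009137626001 -0.0187 [-0.04995482  0.24060211 -1.08109346]
```

View pics/scene0.png

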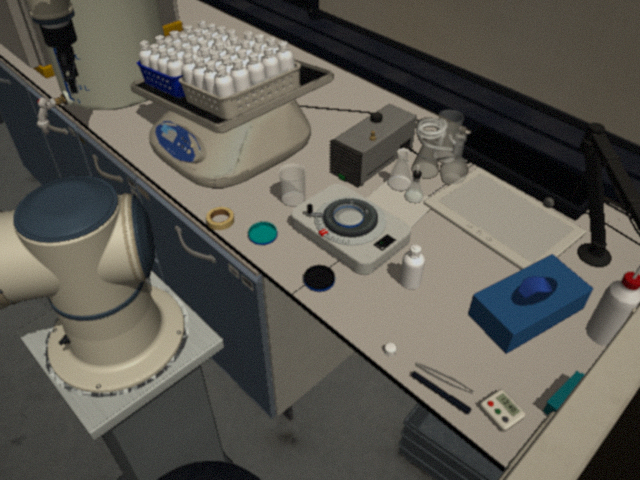

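View pics/m.png

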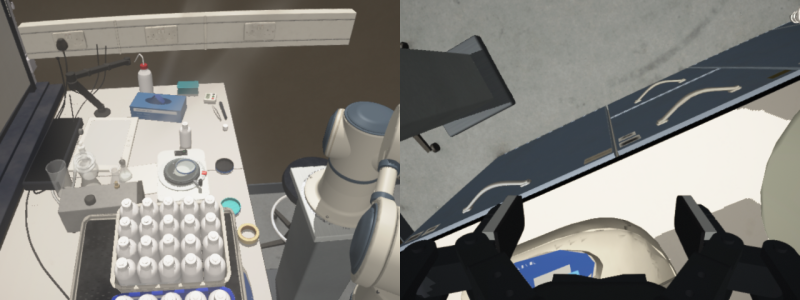

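The scene view shows the light base at about (350,222), with the knob at (308,210), the red index at (323,233) and the rocker at (383,242). The loose dishes at (263,233), turquoise, and (319,278), black, are look-alikes standing on the bench. I'll get rough positions before moving the wrist camera over the base.

Run:
```python
from h import *
p,im,d=load("scene0")
print(plane(p,[[350,215]],.062)[:, :2],plane(p,[[308,208]],.08)[:, :2],plane(p,[[323,233]],.049)[:, :2],plane(p,[[383,242]],.048)[:, :2])
for n,c in(("bottle",(412,285)),("beaker",(292,202)),("tape",(220,218)),("black",(319,278)),("turq",(263,233))):print(n,plane(p,[c],0.0)[0,:2])
a=cv2.resize(im[170:290,270:430],(800,600),interpolation=cv2.INTER_CUBIC);cv2.imwrite("pics/c1.png",a[:,:,::-1])
q,jm,_=load("side0"); u=proj(q,[[*plane(p,[[350,215]],.062)[0,:2],.062]]);print(u)
w=load("wrist0")[0]; s=sense()
from scipy.spatial.transform import Rotation as Ro
T=Ro.from_quat(s["orientation"]).as_matrix();print(T.round(3)); c=-np.array(w["R"]).T@w["t"]
print("cam in tool",T.T@(c-s["position"]),(T.T@np.array(w["R"]).T).round(3))
```

```text
[[ 0.56061202 -0.1239632 ]] [[ 0.49198155 -0.05176516]] [[ 0.4805639  -0.11421855]] [[ 0.5594728  -0.23061657]]
bottle [ 0.54201812 -0.33775713]
beaker [0.54132946 0.06244561]
tape [0.36920779 0.1416005 ]
black [ 0.40683836 -0.17709107]
turq [0.41150982 0.02449869]
[[292.74681261 269.94488041]]
[[-0.     0.427  0.904]
 [-0.001  0.904 -0.427]
 [-1.    -0.001 -0.   ]]
cam in tool [-0.14188609 -0.00041152 -0.07508459] [[ 0.    -0.295  0.955]
 [ 1.     0.    -0.   ]
 [-0.     0.955  0.295]]
```

View pics/c1.png

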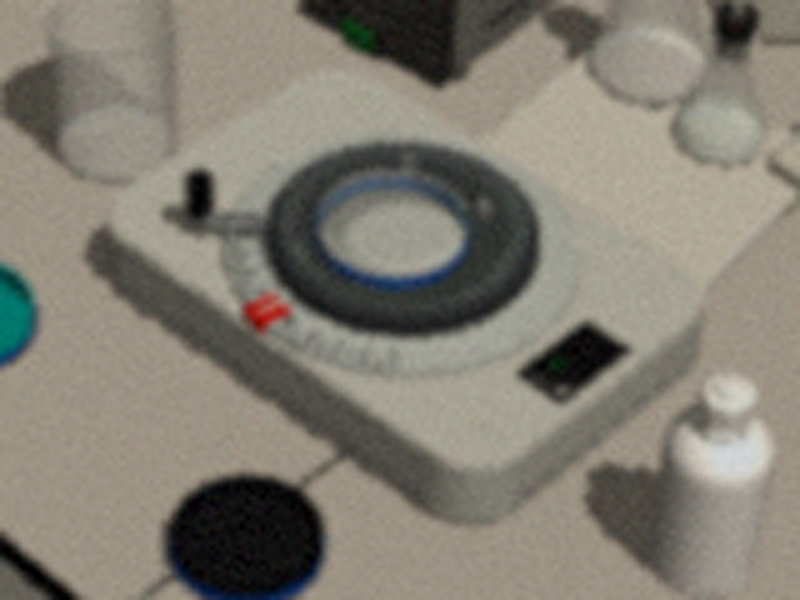

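Run:
```python
from h import *
for n in("scene0","side0"):
    p,im,d=load(n); v,u=np.mgrid[0:480,0:640]; uv=np.c_[u.ravel(),v.ravel()].astype(float)
    nn=cv2.undistortPoints(uv.reshape(-1,1,2),K(p),np.array(p["distortion"],float)).reshape(-1,2)
    D=d.ravel(); X=(np.c_[nn,np.ones(len(nn))]*D[:,None]-p["t"])@np.array(p["R"]); X=X[D>0]
    print(n)
    for y in np.arange(.7,-.5,-.1):
        r=[]
        for x in np.arange(.2,.9,.1):
            m=(abs(X[:,0]-x-.05)<.05)&(abs(X[:,1]-y+.05)<.05); r.append(round(float(np.percentile(X[m,2],99)),2) if m.sum()>20 else None)
        print(round(y,1),r)
p,_,_=load("scene0"); e=plane(p,[[293,213],[360,264]],.042);f=e[1]-e[0];print(e,np.degrees(np.arctan2(-f[1],f[0]))-90)
```

```text
scene0
0.7 [0.29, 0.01, 0.27, 0.27, None, None, None]
0.6 [0.47, 0.44, 0.28, 0.29, 0.29, None, None]
0.5 [0.35, 0.06, 0.29, 0.29, 0.29, None, 0.01]
0.4 [None, 0.07, 0.32, 0.32, 0.32, None, 0.21]
0.3 [-0.89, 0.04, 0.32, 0.33, 0.33, 0.27, 0.22]
0.2 [-0.89, 0.02, 0.22, 0.26, 0.22, 0.22, 0.22]
0.1 [-0.89, 0.01, 0.02, 0.09, 0.12, 0.13, 0.14]
0.0 [-0.89, 0.01, 0.05, 0.07, 0.12, 0.12, 0.16]
-0.1 [-0.89, 0.01, 0.05, 0.08, 0.06, 0.11, 0.16]
-0.2 [None, 0.01, 0.04, 0.05, 0.05, 0.02, 0.05]
-0.3 [None, 0.01, 0.01, 0.11, 0.01, 0.02, 0.02]
-0.4 [None, 0.02, 0.0, 0.07, 0.07, 0.02, 0.02]
side0
0.7 [None, None, None, None, None, None, None]
0.6 [0.61, 0.62, None, None, None, None, None]
0.5 [0.65, 0.61, 0.29, 0.29, 0.29, 0.25, None]
0.4 [0.66, 0.07, 0.32, 0.32, 0.32, 0.29, 0.21]
0.3 [None, 0.04, 0.33, 0.33, 0.33, 0.3, 0.22]
0.2 [None, 0.02, 0.22, None, None, 0.22, 0.22]
0.1 [None, 0.02, 0.04, 0.09, 0.12, 0.14, 0.14]
0.0 [None, 0.02, 0.05, 0.08, 0.12, 0.14, 0.16]
-0.1 [None, 0.02, 0.05, 0.08, 0.06, 0.11, 0.16]
-0.2 [None, 0.02, 0.04, 0.05, 0.05, 0.02, 0.02]
-0.3 [None, 0.01, 0.01, 0.11, 0.01, 0.02, 0.02]
-0.4 [None, 0.02, 0.01, 0.07, 0.07, 0.02, 0.02]
[[ 0.48286478 -0.0077094   0.042     ]
 [ 0.47475447 -0.23761511  0.042     ]] 2.020366833534652
```

Emit:
carry_out --fingers '[1,1,1,1,1,1,1,1]' --pt "-13 -31 19.5" --pt "-13 -31 19.5" --pt "-13 -31 19.5" --pt "-13 -31 19.5" --pt "-13 -31 19.5" --pt "-13 -31 19.5" --pt "-13 -31 19.5" --pt "-13 -31 19.5" --turn '[-5,-5,-5,-5,-5,-5,-5,-5]'

```text
clock: 0.95
position: [0.3104, 0.1996, 0.3621]
orientation: [0.002, 0.707, -0.002, 0.707]
ft_force: [1.4, 0.4, -0.6]
grip_width: 0.0853
```

Emit:
carry_out --fingers '[1,1,1,1,1,1,1,1]' --pt "3 -18 13" --pt "5 -32.5 30" --pt "11 -32.5 30" --pt "11 -32.5 30" --pt "11 -32.5 30" --pt "11 -32.5 30" --pt "11 -32.5 30" --pt "11 -32.5 30" --turn '[0,0,0,0,0,0,0,0]'

```text
clock: 1.75
position: [0.5726, -0.0865, 0.2661]
orientation: [0.002, 0.707, -0.002, 0.707]
ft_force: [0.1, 0.4, -0.2]
grip_width: 0.0855
```

Emit:
carry_out --fingers '[1,1,1,1]' --pt "0 0 0" --pt "0 0 0" --pt "0 0 0" --pt "0 0 0" --turn '[0,0,0,0]'

```text
clock: 2.15
position: [0.5711, -0.0838, 0.2676]
orientation: [0.001, 0.707, -0.001, 0.707]
ft_force: [-1.2, -0.3, 0.6]
grip_width: 0.0855
```

Run:
```python
from h import *
p,im,d=shot("wrist","w1"); s=sense(); print(s["clock"],s["position"],s["ft_force"],proj(p,[[.565,-.125,.06]]))
```

```text
2.2 [ 0.57122688 -0.08379631  0.26762444] [ 0.14831662 -1.05888918 -0.48296282] [[270.52380508 195.32578221]]
```

View pics/w1.png

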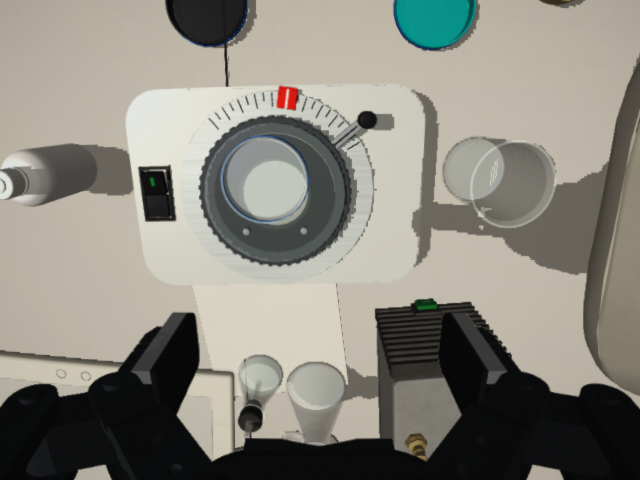

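The wrist view shows the dish at (264,180), the pins at (246,231) and (303,230), the red index at (288,97) and the knob at (367,119). The rocker is at (157,193) with its green bar on the front half. Only this dish stands on the stage with a blue-tape wall, so it is the right one, and the black one (207,20) and the turquoise one (436,20) are on the bench. I'll measure next.

```bash
cat > meas.py <<'E'
from h import *
def blobs(m,lo,hi=1e9):
    n,l,st,c=cv2.connectedComponentsWithStats(m.astype(np.uint8)); return [(c[i],st[i,4],l==i) for i in range(1,n) if lo<st[i,4]<hi]
def measure(tag,ctr):   # ctr: rough axis xy
    p,im,d=load(tag); hsv=cv2.cvtColor(im,cv2.COLOR_RGB2HSV); H,S,V=[hsv[:,:,i].astype(int) for i in range(3)]
    v,u=np.mgrid[0:480,0:640]; W=lambda z:plane(p,np.c_[u.ravel(),v.ravel()],z).reshape(480,640,3)
    P=W(.0705)[:,:,:2]; r=np.hypot(*(P-ctr).transpose(2,0,1))
    o={}
    red=(S>150)&((H<8)|(H>172))&(V>120)&(r<.13); o["red_px"]=np.argwhere(red).mean(0)[::-1]
    big=max(blobs(cv2.morphologyEx(red.astype(np.uint8),cv2.MORPH_CLOSE,np.ones((5,5))),10),key=lambda b:b[1]); o["red"]=plane(p,[big[0]],.049)[0,:2]; 
    blue=(H>100)&(H<130)&(S>100)&(r<.075)
    o["nblue"]=blue.sum(); b=plane(p,np.argwhere(blue)[:,::-1],.0775)[:,:2]
    o["dish_minenc"]=cv2.minEnclosingCircle(b.astype(np.float32)*1000)
    dark=(V<60)&(abs(W(.08)[:,:,:2]-ctr).max(2)<.17)
    for c,a,m in blobs(dark,60):
        cn=np.argwhere(m)[:,::-1]; x=plane(p,cn,.048)[:,:2]; rc=cv2.minAreaRect(x.astype(np.float32)*1000)
        print("dark",c.round(1),a,"w@.048",x.mean(0).round(4),np.round(rc[0],1),np.round(rc[1],1),round(rc[2],1),"w@.08",plane(p,[c],.08)[0,:2].round(4))
    return p,im,H,S,V,o
E
python3 - <<'E'
from meas import *
p,im,H,S,V,o=measure("w1",[.565,-.125]); print(o)
g=cv2.cvtColor(im,cv2.COLOR_RGB2GRAY)
# pins: bright small blobs on grey
roi=np.zeros_like(g,bool); roi[215:250,225:325]=1
th=cv2.morphologyEx(g,cv2.MORPH_TOPHAT,np.ones((15,15)))
for c,a,m in blobs((th>25)&roi,8): print("pin?",c.round(1),a,plane(p,[c],.0705)[0].round(4),g[m].mean())
a=cv2.resize(im[75:285,120:400],(800,600),interpolation=cv2.INTER_CUBIC);cv2.imwrite("pics/c2.png",a[:,:,::-1])
E
```

```text
dark [207.2  19.8] 2966 w@.048 [ 0.424  -0.1729] [ 441.5 -174.3] [64.4 65.3] 88.2 w@.08 [ 0.4303 -0.1649]
dark [366.9 119.8] 261 w@.048 [ 0.5033 -0.0436] [503.5 -43.5] [13.1 15.2] 0.1 w@.08 [ 0.5026 -0.0472]
dark [335.9 190. ] 734 w@.048 [ 0.5637 -0.0691] [570.9 -77.5] [ 41.8 121.1] 83.4 w@.08 [ 0.557  -0.0704]
dark [156.9 194.4] 1465 w@.048 [ 0.5658 -0.2276] [ 565.3 -227.5] [47.8 27.3] 0.1 w@.08 [ 0.5595 -0.2149]
dark [422.1 339.5] 5661 w@.048 [0.7124 0.0176] [712.8  13.9] [90.  87.2] 0.0 w@.08 [0.6927 0.0084]
dark [165.1 353.8] 3328 w@.048 [ 0.7285 -0.2398] [ 720.1 -258.6] [107.9  76.2] 90.0 w@.08 [ 0.7076 -0.2257]
{'red_px': array([286.81578947,  97.23684211]), 'red': array([ 0.48513353, -0.11018531]), 'nblue': np.int64(179), 'dish_minenc': ((548.1823120117188, -126.9142837524414), 34.92719268798828)}
pin? [271.5 220.2] 195 [ 0.584  -0.1237  0.0705] 141.82051282051282
pin? [303.2 230.5] 38 [ 0.5931 -0.0973  0.0705] 131.21052631578948
pin? [245.4 231.5] 38 [ 0.5938 -0.1461  0.0705] 132.47368421052633
pin? [232.2 243.5] 58 [ 0.6044 -0.1581  0.0705] 101.94827586206897
```

View pics/c2.png

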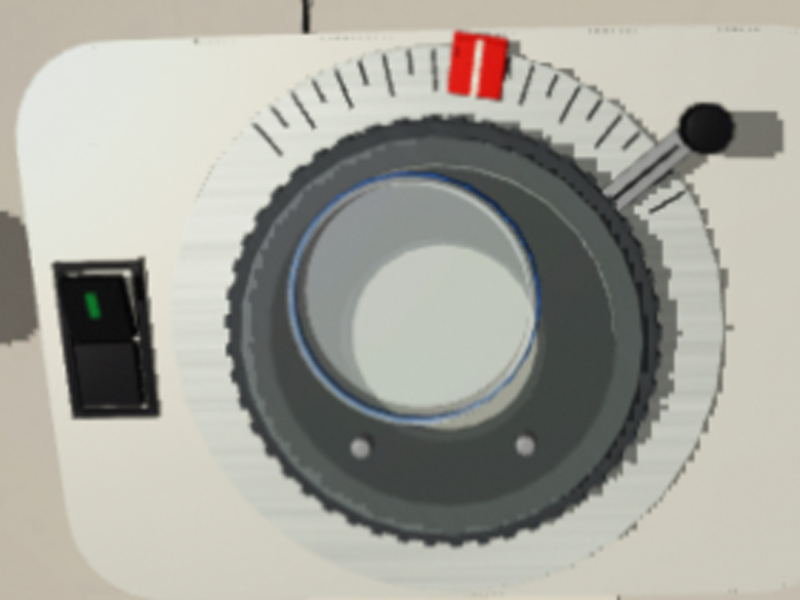

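Emit:
carry_out --fingers '[0.35,0.35,0.35,0.35,0.35,0.35,0.35,0.35]' --pt "4 -3.9 -8.3" --pt "8 -3.9 -8.3" --pt "14.8 -3.9 -8.3" --pt "14.8 -3.9 -8.3" --pt "14.8 -3.9 -8.3" --pt "14.8 -3.9 -8.3" --pt "14.8 -3.9 -8.3" --pt "14.8 -3.9 -8.3" --turn '[0,0,0,0,0,0,0,0]'

```text
clock: 3.0
position: [0.4899, -0.1234, 0.1208]
orientation: [0.001, 0.706, -0.002, 0.708]
ft_force: [-0.2, 0.8, 0.0]
grip_width: 0.0298
```

Run:
```python
from h import *
p,im,d=shot("wrist","w2"); s=sense(); print(s["clock"],s["position"],s["ft_force"],s["grip_width"],d[330:480:15,250:400:12].round(3))
```

```text
3.05 [ 0.48965632 -0.12342244  0.1205242 ] [1.05237949 0.29146237 0.51208548] 0.0299301216124093 [[0.129 0.127 0.141 0.224 0.225 0.225 0.225 0.    0.209 0.158 0.128 0.128
  0.136]
 [0.12  0.119 0.14  0.226 0.228 0.227 0.227 0.227 0.227 0.159 0.122 0.12
  0.127]
 [0.111 0.12  0.14  0.23  0.229 0.23  0.23  0.229 0.23  0.23  0.122 0.11
  0.11 ]
 [0.103 0.12  0.138 0.234 0.233 0.233 0.234 0.234 0.232 0.232 0.122 0.104
  0.105]
 [0.09  0.121 0.236 0.236 0.236 0.235 0.236 0.236 0.236 0.236 0.123 0.09
  0.09 ]
 [0.086 0.121 0.236 0.238 0.24  0.239 0.241 0.241 0.238 0.229 0.125 0.086
  0.086]
 [0.081 0.245 0.226 0.23  0.233 0.236 0.234 0.232 0.227 0.245 0.246 0.082
  0.082]
 [0.077 0.248 0.248 0.238 0.249 0.249 0.249 0.248 0.247 0.249 0.238 0.077
  0.078]
 [0.073 0.083 0.083 0.083 0.083 0.083 0.083 0.084 0.082 0.083 0.084 0.073
  0.074]
 [0.071 0.071 0.079 0.078 0.078 0.079 0.078 0.077 0.079 0.078 0.078 0.071
  0.071]]
```

View pics/w2.png

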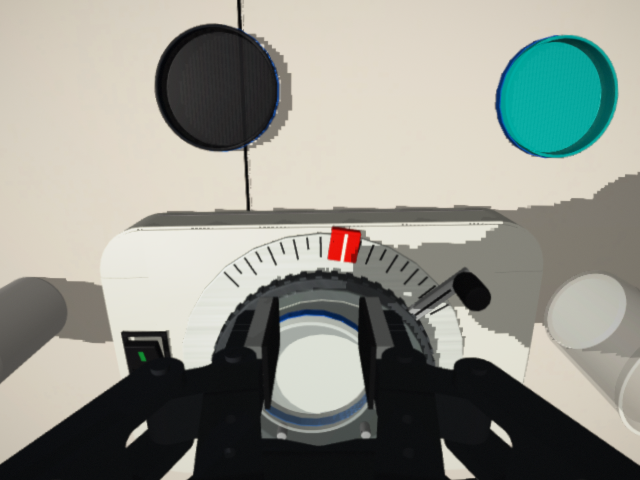

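Fingers straddle the dish's front edge, seen between them at (318,315); the red index is at (345,245) and the knob at (472,292). I'll measure the real fingertip height from the depth image, and triangulate heights across the two wrist views.

Run:
```python
from meas import *
p,im,d=load("w2"); v,u=np.mgrid[285:420,225:420]; uv=np.c_[u.ravel(),v.ravel()].astype(float); D=d[285:420,225:420].ravel()
nn=cv2.undistortPoints(uv.reshape(-1,1,2),K(p),np.array(p["distortion"],float)).reshape(-1,2)
X=(np.c_[nn,np.ones(len(nn))]*D[:,None]-p["t"])@np.array(p["R"]); X=X[(D>.05)&(D<.175)]
for sg in(-1,1):
    Y=X[(X[:,1]+.1234)*sg>0]; lo=Y[Y[:,2]<np.percentile(Y[:,2],1)+.02]
    print(sg,"zmin",np.percentile(Y[:,2],[.3,1,5]).round(4),"tip x",np.percentile(lo[:,0],[2,98]).round(4),"y",np.percentile(lo[:,1],[2,98]).round(4))
# triangulate
def kp(tag,ctr):
    p,im,d=load(tag);hsv=cv2.cvtColor(im,cv2.COLOR_RGB2HSV);m=(hsv[:,:,1]>150)&((hsv[:,:,0]<8)|(hsv[:,:,0]>172))&(hsv[:,:,2]>120)
    b=max(blobs(cv2.morphologyEx(m.astype(np.uint8),cv2.MORPH_CLOSE,np.ones((9,9))),10),key=lambda b:b[1]); return p,b[0]
r=[]
for t in("w1","w2"):
    q,c=kp(t,0); a=plane(q,[c],0.)[0]; b=plane(q,[c],.1)[0]; r.append((a,b-a)); print(t,c,plane(q,[c],.049)[0].round(4))
A=np.c_[r[0][1],-r[1][1]]; k=np.linalg.lstsq(A,r[1][0]-r[0][0],rcond=None)[0]; print("red 3d",r[0][0]+r[0][1]*k[0],r[1][0]+r[1][1]*k[1])
```

```text
-1 zmin [0.1221 0.1238 0.1293] tip x [0.4783 0.4993] y [-0.1518 -0.1389]
1 zmin [0.1218 0.1241 0.1295] tip x [0.4786 0.4994] y [-0.109  -0.0959]
w1 [286.76130653  97.36683417] [ 0.4851 -0.1102  0.049 ]
w2 [343.76503341 245.09465479] [ 0.4843 -0.1105  0.049 ]
red 3d [ 0.48506788 -0.11034668  0.04677531] [ 0.48507345 -0.11036163  0.04677623]
```

Emit:
carry_out --fingers '[0.35,0.35,0.35,0.35]' --pt "3 0.1 0" --pt "5.6 0.1 0" --pt "5.6 0.1 0" --pt "5.6 0.1 0" --turn '[0,0,0,0]'

```text
clock: 3.45
position: [0.4888, -0.1223, 0.0637]
orientation: [0.002, 0.707, -0.002, 0.707]
ft_force: [0.1, 0.4, 0.7]
grip_width: 0.03
```

Emit:
carry_out --fingers '[0.35,0.35,0.35,0.35,0.35,0.35,0.35,0.35]' --pt "0 0 0.4" --pt "0 0 0.8" --pt "0 0 1.1" --pt "0 0 1.4" --pt "0 0 1.7" --pt "0 0 2.0" --pt "0 0 2.2" --pt "0 0 2.2" --turn '[0,0,0,0,0,0,0,0]'

```text
clock: 4.25
position: [0.5107, -0.1224, 0.0629]
orientation: [0.002, 0.707, -0.002, 0.707]
ft_force: [-0.7, -0.5, -0.0]
grip_width: 0.0298
```

Run:
```python
from meas import *
p,im,d=shot("wrist","w3"); s=sense(); print(s["clock"],s["position"],s["ft_force"],s["grip_width"])
```

```text
4.3 [ 0.51049088 -0.12237565  0.06286389] [-0.06097083  0.33073421  0.5854499 ] 0.03028304520280318
```

View pics/w3.png

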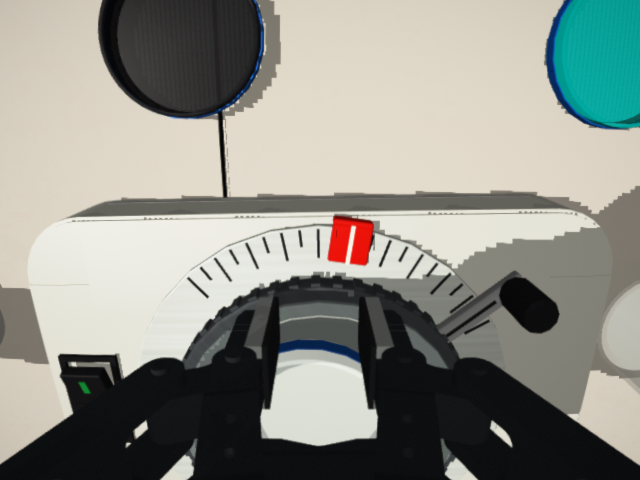

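The dish front edge is visible at (318,345) between the fingers, which are touching it or nearly so. I'll push on towards TCP x≈0.522.

Emit:
carry_out --fingers '[0.35,0.35,0.35,0.35,0.35,0.35]' --pt "0 0 0.2" --pt "0 0 0.4" --pt "0 0 0.6" --pt "0 0 0.8" --pt "0 0 0.9" --pt "0 0 0.9" --turn '[0,0,0,0,0,0]'

```text
clock: 4.9
position: [0.5195, -0.1224, 0.0629]
orientation: [0.002, 0.707, -0.002, 0.707]
ft_force: [0.0, 0.4, 0.4]
grip_width: 0.0299
```

Emit:
carry_out --fingers '[0.35,0.35,0.35]' --pt "0 0 0.1" --pt "0 0 0.15" --pt "0 0 0.15" --turn '[0,0,0]'

```text
clock: 5.2
position: [0.5208, -0.1224, 0.0629]
orientation: [0.002, 0.707, -0.002, 0.707]
ft_force: [-1.5, 0.3, 0.3]
grip_width: 0.03
```

Run:
```python
from meas import *
f=[]
for i in range(4):
    p,im,d=shot("wrist","w4"); s=sense(); f.append(s["ft_force"])
print(s["clock"],s["position"],np.mean(f,0))
hsv=cv2.cvtColor(im,cv2.COLOR_RGB2HSV); m=(hsv[:,:,0]>100)&(hsv[:,:,0]<130)&(hsv[:,:,1]>100)&(hsv[:,:,2]>60); m[:, :270]=0; m[:,370:]=0; m[:270]=0
print([ (u,np.where(m[:,u])[0].min(), plane(p,[[u,np.where(m[:,u])[0].min()]],.0775)[0].round(4)) for u in range(285,365,10) if m[:,u].any()])
```

```text
5.4 [ 0.52084156 -0.12241581  0.06291302] [-1.20299624  0.28882668  0.44003194]
[(285, np.int64(341), array([ 0.5218, -0.1346,  0.0775])), (295, np.int64(338), array([ 0.5206, -0.1311,  0.0775])), (305, np.int64(338), array([ 0.5206, -0.1276,  0.0775])), (315, np.int64(337), array([ 0.5202, -0.1242,  0.0775])), (325, np.int64(338), array([ 0.5207, -0.1207,  0.0775])), (335, np.int64(340), array([ 0.5215, -0.1173,  0.0775])), (345, np.int64(342), array([ 0.5223, -0.1138,  0.0775])), (355, np.int64(346), array([ 0.5239, -0.1103,  0.0775]))]
```

Emit:
carry_out --fingers '[0.35,0.35]' --pt "0 0 0.05" --pt "0 0 0.05" --turn '[0,0]'

```text
clock: 5.6
position: [0.5212, -0.1224, 0.0629]
orientation: [0.002, 0.707, -0.002, 0.707]
ft_force: [-3.3, 0.8, 0.7]
grip_width: 0.0297
```

```bash
cat > f.py <<'E'
from meas import *
f=[]
for i in range(4):
    p,im,d=shot("wrist","wf"); s=sense(); f.append(s["ft_force"])
print(s["clock"],s["position"],np.mean(f,0).round(2),np.std(f,0).round(2))
E
python3 f.py
```

```text
5.8 [ 0.52125261 -0.12239882  0.06287083] [-3.29  0.28 -0.38] [0.47 0.57 0.19]
```

Force in x rose from -1.2 to -3.3 N over 0.5 mm, so the dish is against the pins. I'll back off, rise and check.

Emit:
carry_out --fingers '[0.35,0.35,0.35,0.35,0.2,0,0,0]' --pt "0 0 -0.6" --pt "0 0 -2" --pt "-4 0 -2" --pt "-9 0 -1" --pt "-14 2 2" --pt "-18 4 5" --pt "-20 4 5" --pt "-20 4 5" --turn '[0,0,0,0,0,0,0,0]'

```text
clock: 6.6
position: [0.5747, -0.0823, 0.2674]
orientation: [0.0, 0.704, -0.002, 0.71]
ft_force: [0.6, 0.3, 0.1]
grip_width: 0.0
```

```bash
cat > look.py <<'E'
import sys
from meas import *
def look(tag,view=True):
    p,im,d=shot("wrist",tag); s=sense(); print(s["clock"],s["position"].round(4) if hasattr(s["position"],"round") else s["position"])
    p,im,H,S,V,o=measure(tag,[.5643,-.1221]); print({k:v for k,v in o.items()})
    g=cv2.cvtColor(im,cv2.COLOR_RGB2GRAY); th=cv2.morphologyEx(g,cv2.MORPH_TOPHAT,np.ones((9,9)))
    for q in([.5931,-.0973,.0705],[.5938,-.1461,.0705]):
        u,v=proj(p,[q])[0]; w=np.zeros_like(g,bool); w[int(v)-9:int(v)+9,int(u)-9:int(u)+9]=1
        for c,a,m in blobs((th>20)&w,8): print("pin?",c.round(1),a,plane(p,[c],.0705)[0,:2].round(4))
    return p,im
if __name__=="__main__":
    p,im=look(sys.argv[1]); u,v=proj(p,[[.55,-.12,.06]])[0]; u=int(u);v=int(v)
    a=im[max(0,v-110):v+100,max(0,u-140):u+140]; cv2.imwrite(f"pics/{sys.argv[1]}c.png",cv2.resize(a,(800,int(800*a.shape[0]/a.shape[1])),interpolation=cv2.INTER_CUBIC)[:,:,::-1])
E
python3 look.py w5
```

```text
6.65 [ 0.573  -0.0825  0.2648]
dark [204.9  15.4] 2277 w@.048 [ 0.4262 -0.1732] [ 428.5 -173.9] [62.6 28. ] 88.2 w@.08 [ 0.4326 -0.1651]
dark [365.7 112.5] 258 w@.048 [ 0.5027 -0.0438] [502.8 -44. ] [15.2 13.5] 76.6 w@.08 [ 0.5023 -0.0472]
dark [340. 171.] 126 w@.048 [ 0.5518 -0.0646] [549.5 -65.7] [52.7  7.6] 17.0 w@.08 [ 0.5469 -0.0663]
dark [155.2 188.3] 1416 w@.048 [ 0.5657 -0.2275] [ 564.8 -227.4] [27.2 46.8] 89.9 w@.08 [ 0.5596 -0.2146]
dark [358.5 344.2] 10510 w@.048 [ 0.723  -0.0444] [713.1 -81.3] [ 88.3 283.6] 0.0 w@.08 [ 0.7023 -0.0475]
{'red_px': array([285.32941176,  90.21176471]), 'red': array([ 0.48488776, -0.11017733]), 'nblue': np.int64(198), 'dish_minenc': ((560.3790893554688, -123.5559310913086), 34.90448760986328)}
pin? [301.9 224.3] 43 [ 0.5928 -0.0972]
pin? [243.1 223.4] 84 [ 0.5919 -0.1466]
```

View pics/w5c.png

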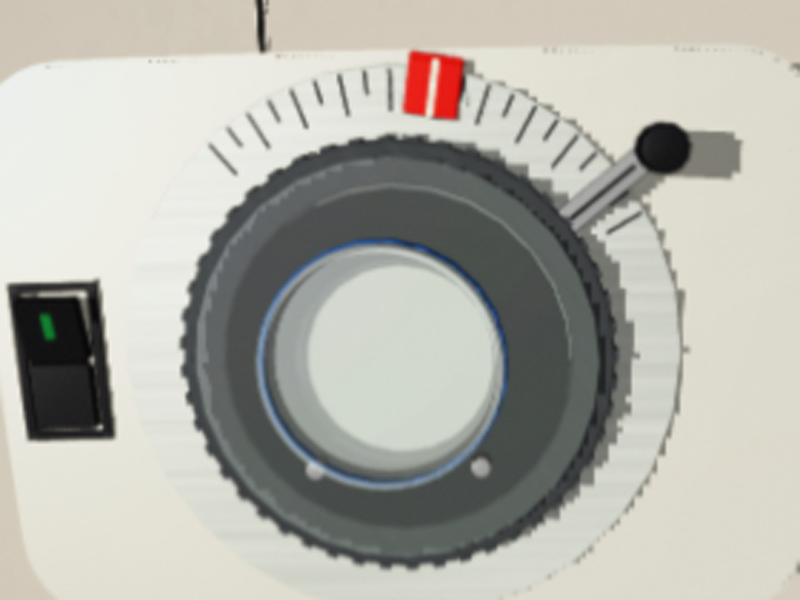

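The dish touches the right-hand pin (315,467 in the crop), but there is still a gap at the left pin (481,467). The two-finger push held it about 2 mm sideways. I'll push again with the shut fingers' flat face, which lets the dish slide sideways and seat on both pins.

Emit:
carry_out --fingers '[0,0,0,0,0,0,0,0]' --pt "3 -2 -4.5" --pt "6 -4 -8.3" --pt "11 -4 -8.3" --pt "15 -4 -8.3" --pt "19.8 -4 -8.3" --pt "19.8 -4 -8.3" --pt "19.8 -4 -8.3" --pt "19.8 -4 -8.3" --turn '[0,0,0,0,0,0,0,0]'

```text
clock: 7.45
position: [0.4893, -0.1227, 0.0669]
orientation: [0.001, 0.706, -0.002, 0.708]
ft_force: [0.2, 0.3, 0.0]
grip_width: 0.0
```

```bash
python3 f.py
```

```text
7.65 [ 0.48930399 -0.12260741  0.06653517] [0.47 0.33 0.08] [0.36 0.44 0.2 ]
```

Emit:
carry_out --fingers '[0,0,0,0,0,0]' --pt "0 0 0.6" --pt "0 0 1.2" --pt "0 0 1.8" --pt "0 0 2.2" --pt "0 0 2.4" --pt "0 0 2.4" --turn '[0,0,0,0,0,0]'

```text
clock: 8.25
position: [0.5127, -0.1224, 0.0648]
orientation: [0.002, 0.707, -0.002, 0.707]
ft_force: [-0.7, -0.4, 0.4]
grip_width: -0.0001
```

Emit:
carry_out --fingers '[0,0,0,0,0]' --pt "0 0 0.05" --pt "0 0 0.1" --pt "0 0 0.15" --pt "0 0 0.2" --pt "0 0 0.2" --turn '[0,0,0,0,0]'

```text
clock: 8.75
position: [0.5145, -0.1224, 0.0649]
orientation: [0.002, 0.707, -0.002, 0.707]
ft_force: [0.7, 0.4, -0.5]
grip_width: 0.0002
```

```bash
python3 f.py
```

```text
8.95 [ 0.51441595 -0.12241519  0.06493762] [ 0.16 -0.2   0.4 ] [0.41 0.38 0.66]
```

Emit:
carry_out --fingers '[0,0,0,0,0,0]' --pt "0 0 0.05" --pt "0 0 0.1" --pt "0 0 0.15" --pt "0 0 0.2" --pt "0 0 0.25" --pt "0 0 0.25" --turn '[0,0,0,0,0,0]'

```text
clock: 9.55
position: [0.517, -0.1225, 0.0649]
orientation: [0.002, 0.707, -0.002, 0.707]
ft_force: [-0.6, -0.3, -0.3]
grip_width: 0.0005
```

```bash
python3 f.py
```

```text
9.75 [ 0.51694091 -0.1224324   0.06494147] [-0.09 -0.37  0.22] [0.36 0.11 0.34]
```

Emit:
carry_out --fingers '[0,0,0,0,0]' --pt "0 0 0.05" --pt "0 0 0.1" --pt "0 0 0.15" --pt "0 0 0.15" --pt "0 0 0.15" --turn '[0,0,0,0,0]'

```text
clock: 10.25
position: [0.5181, -0.1223, 0.0649]
orientation: [0.002, 0.707, -0.001, 0.707]
ft_force: [-3.4, 1.4, 1.1]
grip_width: -0.0001
```

```bash
python3 f.py
```

```text
10.45 [ 0.51823865 -0.12236138  0.06485846] [-3.67  1.22  1.47] [0.37 0.22 0.28]
```

Emit:
carry_out --fingers '[0,0,0,0,0,0,0,0]' --pt "0 0 -0.6" --pt "0 0 -2" --pt "-4 0 -2" --pt "-9 0 -1" --pt "-14 2 2" --pt "-18 4 5" --pt "-20 4 5.3" --pt "-20 4 5.3" --turn '[0,0,0,0,0,0,0,0]'

```text
clock: 11.25
position: [0.575, -0.0824, 0.2694]
orientation: [0.0, 0.704, -0.002, 0.71]
ft_force: [0.4, 0.0, 0.2]
grip_width: -0.0
```

```bash
python3 look.py w6
```

```text
11.3 [ 0.5731 -0.0826  0.2668]
dark [206.   16.2] 2314 w@.048 [ 0.4268 -0.173 ] [ 443.9 -174.2] [62.9 59.1] 88.2 w@.08 [ 0.4331 -0.1649]
dark [365.6 112. ] 252 w@.048 [ 0.5027 -0.0438] [502.7 -43.9] [13.1 14.3] 1.1 w@.08 [ 0.5023 -0.0472]
dark [343.  178.8] 89 w@.048 [ 0.5591 -0.062 ] [558.4 -62.2] [33.9  4. ] 8.3 w@.08 [ 0.5537 -0.0638]
dark [156.1 187.4] 1408 w@.048 [ 0.5656 -0.2275] [ 564.7 -227.4] [27.2 46.9] 89.9 w@.08 [ 0.5596 -0.2147]
dark [360.8 342.5] 10165 w@.048 [ 0.7227 -0.0421] [712.8 -80.1] [ 88.7 281.1] 0.1 w@.08 [ 0.7022 -0.0454]
{'red_px': array([285.65680473,  89.87869822]), 'red': array([ 0.4849387 , -0.11016913]), 'nblue': np.int64(201), 'dish_minenc': ((560.4217529296875, -123.42926788330078), 34.87687301635742)}
pin? [301.9 223.2] 42 [ 0.5928 -0.0973]
pin? [243.6 222.3] 88 [ 0.5919 -0.1466]
```

View pics/w6c.png

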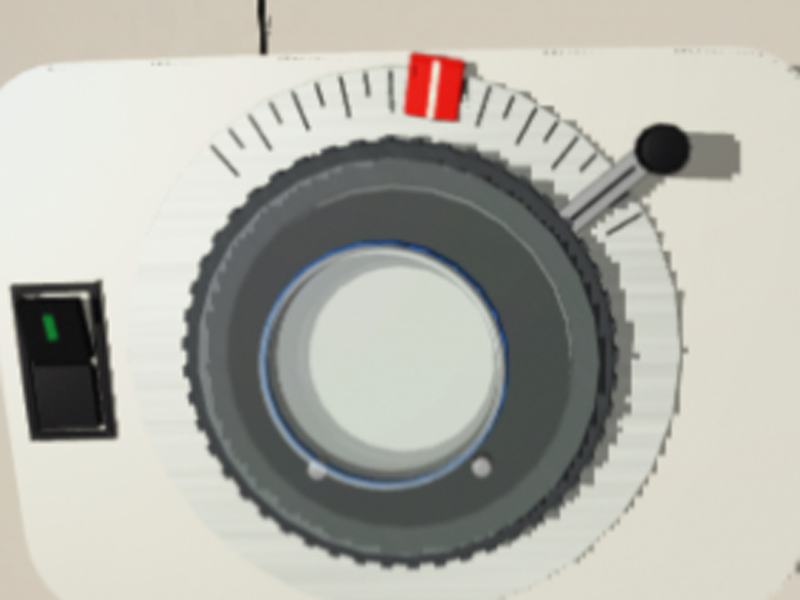

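The dish barely moved, and the push reaction (Fy +1.2 N with Fx -3.7 N) agrees: only the right pin is touched and pad friction holds it. I'll push with the right fingertip on the dish's right front so that it rolls round that pin towards the left one.

Emit:
carry_out --fingers '[0.3,0.45,0.45,0.45,0.45,0.45,0.45,0.45]' --pt "3 -2 -4.5" --pt "6 -3.7 -7.8" --pt "11 -3.7 -7.8" --pt "15 -3.7 -7.8" --pt "20.3 -3.7 -7.8" --pt "20.3 -3.7 -7.8" --pt "20.3 -3.7 -7.8" --pt "20.3 -3.7 -7.8" --turn '[0,0,0,0,0,0,0,0]'

```text
clock: 12.1
position: [0.4942, -0.1197, 0.0637]
orientation: [0.001, 0.706, -0.002, 0.708]
ft_force: [0.1, -0.4, 0.9]
grip_width: 0.0384
```

Emit:
carry_out --fingers '[0.45,0.45,0.45,0.45,0.45,0.45]' --pt "0 0 0.6" --pt "0 0 1.2" --pt "0 0 1.8" --pt "0 0 2.2" --pt "0 0 2.4" --pt "0 0 2.4" --turn '[0,0,0,0,0,0]'

```text
clock: 12.7
position: [0.5177, -0.1194, 0.0619]
orientation: [0.002, 0.707, -0.002, 0.707]
ft_force: [0.2, 0.4, -0.1]
grip_width: 0.0384
```

```bash
python3 f.py
```

```text
12.9 [ 0.51718509 -0.11940239  0.06185553] [-0.19 -0.65 -0.06] [0.42 0.51 0.24]
```

Emit:
carry_out --fingers '[0.45,0.45,0.45,0.45,0.45,0.45]' --pt "0 0 0.1" --pt "0 0 0.2" --pt "0 0 0.3" --pt "0 0 0.4" --pt "0 0 0.45" --pt "0 0 0.45" --turn '[0,0,0,0,0,0]'

```text
clock: 13.5
position: [0.5218, -0.1194, 0.0618]
orientation: [0.002, 0.707, -0.002, 0.707]
ft_force: [0.7, -0.2, -0.0]
grip_width: 0.0384
```

```bash
python3 f.py
```

```text
13.7 [ 0.52189607 -0.11944827  0.06191952] [-0.67  0.13  0.27] [0.39 0.36 0.24]
```

Emit:
carry_out --fingers '[0.45,0.45,0.45,0.45]' --pt "0 0 0.05" --pt "0 0 0.1" --pt "0 0 0.1" --pt "0 0 0.1" --turn '[0,0,0,0]'

```text
clock: 14.1
position: [0.5226, -0.1194, 0.0619]
orientation: [0.002, 0.707, -0.002, 0.707]
ft_force: [-4.9, 0.5, 2.8]
grip_width: 0.0384
```

```bash
python3 f.py
```

```text
14.3 [ 0.52265541 -0.11935555  0.06184208] [-5.09  0.04  1.17] [0.38 0.52 0.42]
```

Emit:
carry_out --fingers '[0.45,0.45,0.45,0.2,0,0,0,0]' --pt "0 0 -0.6" --pt "0 0 -2" --pt "-4 0 -2" --pt "-9 0 -1" --pt "-14 -0.3 2" --pt "-18 -0.3 5" --pt "-20 -0.3 5.3" --pt "-20 -0.3 5.3" --turn '[0,0,0,0,0,0,0,0]'

```text
clock: 15.1
position: [0.5791, -0.1234, 0.2661]
orientation: [0.001, 0.704, -0.002, 0.71]
ft_force: [0.2, 0.2, -0.6]
grip_width: -0.0001
```

```bash
python3 look.py w7
python3 - <<'E'
from meas import *
# dish outline vs pins: left-right extremes of blue ring, ray-cast
for t in("w1","w6","w7"):
    p,im,d=load(t); hsv=cv2.cvtColor(im,cv2.COLOR_RGB2HSV); 
    u0,v0=proj(p,[[.56,-.122,.075]])[0]
    yy,xx=np.mgrid[0:480,0:640]
    m=(hsv[:,:,0]>95)&(hsv[:,:,0]<130)&(hsv[:,:,1]>70)&(np.hypot(xx-u0,yy-v0)<75)
    b=np.argwhere(m)[:,::-1]
    h=cv2.convexHull(b.astype(np.float32)).reshape(-1,2)
    for z in(.0775,.070):
        w=plane(p,h,z)[:,:2]*1000
        A=np.c_[2*w,np.ones(len(w))]; s=np.linalg.lstsq(A,(w**2).sum(1),rcond=None)[0]; print(t,z,s[:2].round(1),np.sqrt(s[2]+s[0]**2+s[1]**2).round(1))
E
```

```text
15.15 [ 0.5773 -0.123   0.2636]
dark [251.4  12.7] 1804 w@.048 [ 0.4295 -0.1767] [ 431.6 -177.1] [59.9 23.2] 88.8 w@.08 [ 0.436  -0.1719]
dark [418.5 107.1] 306 w@.048 [ 0.5024 -0.0413] [502.4 -41.3] [12.9 17.6] 0.6 w@.08 [ 0.5025 -0.0486]
dark [199.4 183.4] 1455 w@.048 [ 0.5657 -0.2282] [ 564.9 -228. ] [47.3 26.8] 0.2 w@.08 [ 0.56   -0.2188]
dark [384.8 340.6] 10284 w@.048 [ 0.7227 -0.0599] [716.7 -97.1] [ 87.3 325.2] 2.2 w@.08 [ 0.7023 -0.0655]
{'red_px': array([335.35933148,  84.46239554]), 'red': array([ 0.48495474, -0.11040619]), 'nblue': np.int64(167), 'dish_minenc': ((560.3616333007812, -124.15082550048828), 34.948081970214844)}
pin? [346.9 215.4] 23 [ 0.5892 -0.1009]
pin? [351.  219.6] 43 [ 0.5928 -0.0974]
pin? [292.6 219. ] 80 [ 0.5921 -0.146 ]
w1 0.0775 [ 548.4 -127.1] 35.0
w1 0.07 [ 549.6 -128.1] 35.8
w6 0.0775 [ 560.8 -123.7] 35.1
w6 0.07 [ 562.2 -124.6] 35.9
w7 0.0775 [ 561.2 -124.5] 35.1
w7 0.07 [ 562.6 -124.5] 35.8
```

View pics/w7c.png

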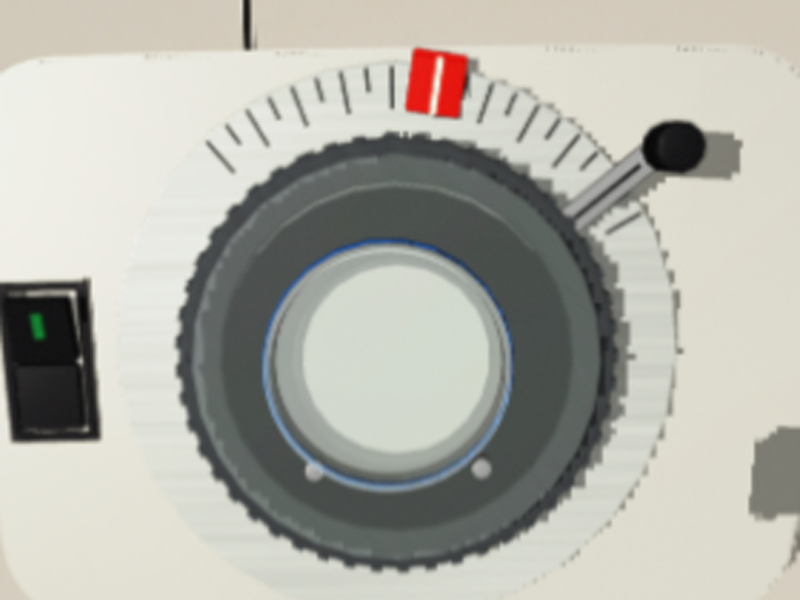

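The dish is still short of the left pin. Measured distances from the dish centre are 37.9 mm to the right pin and 40.6 mm to the left, against 38 for both, so friction jams finger–dish–right pin. I'll slide it straight left about 2.4 mm from its right side, then push back.

Emit:
carry_out --fingers '[0,0,0,0,0,0,0,0]' --pt "3 -4 -1" --pt "7 -5.9 -1.9" --pt "11 -5.9 -1.9" --pt "15 -5.9 -1.9" --pt "19.4 -5.9 -1.9" --pt "19.4 -5.9 -1.9" --pt "19.4 -5.9 -1.9" --pt "19.4 -5.9 -1.9" --turn '[0,0,0,0,0,0,0,0]'

```text
clock: 15.95
position: [0.5559, -0.1814, 0.0675]
orientation: [0.002, 0.707, -0.001, 0.707]
ft_force: [-0.3, -0.4, -0.5]
grip_width: -0.0001
```

```bash
python3 f.py
```

```text
16.15 [ 0.55665038 -0.18161534  0.0682441 ] [-0.24 -0.05 -0.14] [0.65 0.39 0.49]
```

Now move left to TCP y ≈ -0.1696 (+1.2 cm), with a slow end.

Emit:
carry_out --fingers '[0,0,0,0,0,0,0]' --pt "0 0.4 0" --pt "0 0.8 0" --pt "0 0.95 0" --pt "0 1.05 0" --pt "0 1.15 0" --pt "0 1.2 0" --pt "0 1.2 0" --turn '[0,0,0,0,0,0,0]'

```text
clock: 16.85
position: [0.5567, -0.1696, 0.0679]
orientation: [0.002, 0.707, -0.002, 0.707]
ft_force: [0.4, -0.3, 0.4]
grip_width: -0.0002
```

```bash
python3 f.py
```

```text
17.05 [ 0.5567622  -0.16969165  0.06792985] [-0.31  0.16 -0.02] [0.46 0.54 0.5 ]
```

Emit:
carry_out --fingers '[0,0,0,0,0,0,0,0]' --pt "0 -1 0" --pt "0 -1.5 0" --pt "-5 -1.5 0" --pt "-10 -1 0" --pt "-14 2 1" --pt "-18 4.5 2" --pt "-19.5 4.5 2" --pt "-19.5 4.5 2" --turn '[0,0,0,0,0,0,0,0]'

```text
clock: 17.85
position: [0.5783, -0.1249, 0.2657]
orientation: [0.001, 0.705, -0.002, 0.709]
ft_force: [-0.1, 0.1, 0.2]
grip_width: 0.0001
```

```bash
cat > dish.py <<'E'
import sys
from meas import *
def dish(t,new=True):
    p,im,d=shot("wrist",t) if new else load(t); hsv=cv2.cvtColor(im,cv2.COLOR_RGB2HSV)
    u0,v0=proj(p,[[.56,-.122,.075]])[0]; yy,xx=np.mgrid[0:480,0:640]
    m=(hsv[:,:,0]>95)&(hsv[:,:,0]<130)&(hsv[:,:,1]>70)&(np.hypot(xx-u0,yy-v0)<75)
    h=cv2.convexHull(np.argwhere(m)[:,::-1].astype(np.float32)).reshape(-1,2)
    w=plane(p,h,.070)[:,:2]*1000; s=np.linalg.lstsq(np.c_[2*w,np.ones(len(w))],(w**2).sum(1),rcond=None)[0][:2]
    print(t,sense()["position"],"dish",s.round(1),"dR",np.hypot(*(s-[593.8,-146.1])).round(1),"dL",np.hypot(*(s-[593.1,-97.3])).round(1))
if __name__=="__main__": dish(sys.argv[1])
E
python3 dish.py w8
```

```text
w8 [ 0.57735555 -0.12510048  0.26373885] dish [ 562.8 -123.9] dR 38.1 dL 40.4
```

Emit:
carry_out --fingers '[0,0,0,0,0,0,0,0]' --pt "3 -4 -1" --pt "7 -5.1 -2" --pt "11 -5.1 -2" --pt "15 -5.1 -2" --pt "19.6 -5.1 -2" --pt "19.6 -5.1 -2" --pt "19.6 -5.1 -2" --pt "19.6 -5.1 -2" --turn '[0,0,0,0,0,0,0,0]'

```text
clock: 18.7
position: [0.5557, -0.1759, 0.0659]
orientation: [0.002, 0.708, -0.002, 0.706]
ft_force: [0.6, 0.1, -0.2]
grip_width: 0.0003
```

Emit:
carry_out --fingers '[0,0,0,0,0,0,0]' --pt "0 0.4 0" --pt "0 0.6 0" --pt "0 0.7 0" --pt "0 0.75 0" --pt "0 0.8 0" --pt "0 0.83 0" --pt "0 0.83 0" --turn '[0,0,0,0,0,0,0]'

```text
clock: 19.4
position: [0.5568, -0.1673, 0.067]
orientation: [0.002, 0.707, -0.002, 0.707]
ft_force: [-0.0, -0.1, 0.6]
grip_width: 0.0001
```

```bash
python3 f.py
```

```text
19.6 [ 0.55678491 -0.16736476  0.06694176] [0.23 0.4  0.19] [0.18 0.1  0.32]
```

Emit:
carry_out --fingers '[0,0,0,0,0,0,0,0]' --pt "0 -1 0" --pt "0 -1.5 0" --pt "-5 -1.5 0" --pt "-10 -1 0" --pt "-14 2 1" --pt "-18 4.5 2" --pt "-19.5 4.5 2" --pt "-19.5 4.5 2" --turn '[0,0,0,0,0,0,0,0]'

```text
clock: 20.4
position: [0.5783, -0.1226, 0.2647]
orientation: [0.001, 0.705, -0.002, 0.709]
ft_force: [0.3, -0.6, 0.1]
grip_width: -0.0
```

```bash
python3 dish.py w9
```

```text
w9 [ 0.57732909 -0.12277442  0.26273408] dish [ 563.3 -121.4] dR 39.3 dL 38.3
```

The dish is now free of both pins at (563.3,-121.4), and its seat is (564.3,-122.1). I'll finish with a centred two-finger push.

Emit:
carry_out --fingers '[0.35,0.35,0.35,0.35,0.35,0.35,0.35,0.35]' --pt "2 0.13 -4.5" --pt "6 0.13 -8.7" --pt "11 0.13 -8.7" --pt "15 0.13 -8.7" --pt "19.8 0.13 -8.7" --pt "19.8 0.13 -8.7" --pt "19.8 0.13 -8.7" --pt "19.8 0.13 -8.7" --turn '[0,0,0,0,0,0,0,0]'

```text
clock: 21.25
position: [0.4909, -0.1213, 0.0657]
orientation: [0.001, 0.706, -0.002, 0.708]
ft_force: [-0.9, 0.2, -0.3]
grip_width: 0.03
```

Emit:
carry_out --fingers '[0.35,0.35,0.35,0.35,0.35,0.35,0.35]' --pt "0 0 0.7" --pt "0 0 1.4" --pt "0 0 2.1" --pt "0 0 2.6" --pt "0 0 2.9" --pt "0 0 3.05" --pt "0 0 3.05" --turn '[0,0,0,0,0,0,0]'

```text
clock: 21.95
position: [0.5205, -0.1208, 0.0638]
orientation: [0.002, 0.707, -0.002, 0.707]
ft_force: [-0.3, 0.5, -0.3]
grip_width: 0.0295
```

```bash
python3 f.py
```

```text
22.15 [ 0.52019861 -0.12081574  0.06386293] [-0.4  -0.24 -0.05] [0.73 0.62 0.38]
```

Emit:
carry_out --fingers '[0.35,0.35,0.35,0.35,0.35]' --pt "0 -0.08 0.05" --pt "0 -0.08 0.1" --pt "0 -0.08 0.15" --pt "0 -0.08 0.18" --pt "0 -0.08 0.18" --turn '[0,0,0,0,0]'

```text
clock: 22.65
position: [0.5221, -0.1216, 0.0639]
orientation: [0.002, 0.707, -0.002, 0.707]
ft_force: [-1.4, 0.2, 0.4]
grip_width: 0.03
```

```bash
python3 f.py
```

```text
22.85 [ 0.52216191 -0.12163312  0.06388902] [-0.9  -0.19  0.14] [0.59 0.15 0.62]
```

Emit:
carry_out --fingers '[0.35,0.35,0.35]' --pt "0 0 0.04" --pt "0 0 0.06" --pt "0 0 0.06" --turn '[0,0,0]'

```text
clock: 23.15
position: [0.5225, -0.1216, 0.0638]
orientation: [0.002, 0.707, -0.002, 0.707]
ft_force: [-4.0, -0.1, -0.0]
grip_width: 0.0295
```

```bash
python3 f.py
```

```text
23.35 [ 0.52262498 -0.12159498  0.06386918] [-3.4  -0.09  0.89] [0.53 0.43 0.55]
```

Emit:
carry_out --fingers '[0.35,0.35,0.35,0.2,0,0,0,0]' --pt "0 0 -0.6" --pt "0 0 -2" --pt "-4 0 -2" --pt "-9 0 -1" --pt "-14 -0.1 2" --pt "-18 -0.1 5" --pt "-20 -0.1 5.3" --pt "-20 -0.1 5.3" --turn '[0,0,0,0,0,0,0,0]'

```text
clock: 24.15
position: [0.5788, -0.1234, 0.268]
orientation: [0.001, 0.704, -0.002, 0.71]
ft_force: [0.2, 0.8, -0.1]
grip_width: -0.0001
```

```bash
python3 dish.py w10; python3 look.py w11
```

```text
w10 [ 0.57709704 -0.12312778  0.26554256] dish [ 563.6 -121.3] dR 39.1 dL 38.0
24.25 [ 0.5759 -0.1229  0.264 ]
dark [251.2  15. ] 2133 w@.048 [ 0.4283 -0.1765] [ 443.2 -177.7] [61.5 52.2] 88.8 w@.08 [ 0.4348 -0.1717]
dark [417.7 110.9] 304 w@.048 [ 0.5027 -0.0413] [502.8 -41.4] [12.9 17.7] 0.5 w@.08 [ 0.5025 -0.0486]
dark [199.  186.8] 1465 w@.048 [ 0.5657 -0.2282] [ 565.1 -227.8] [47.8 26.8] 0.9 w@.08 [ 0.5599 -0.2188]
dark [379.4 344.2] 11118 w@.048 [ 0.7233 -0.0646] [713.1 -99.2] [ 88.2 327.4] 0.0 w@.08 [ 0.7027 -0.0699]
{'red_px': array([334.73184358,  88.06424581]), 'red': array([ 0.48485073, -0.11036507]), 'nblue': np.int64(176), 'dish_minenc': ((561.959228515625, -121.23088836669922), 35.060630798339844)}
pin? [349.3 222.5] 63 [ 0.5924 -0.0983]
pin? [292.5 222.2] 78 [ 0.592  -0.1456]
```

View pics/w11c.png

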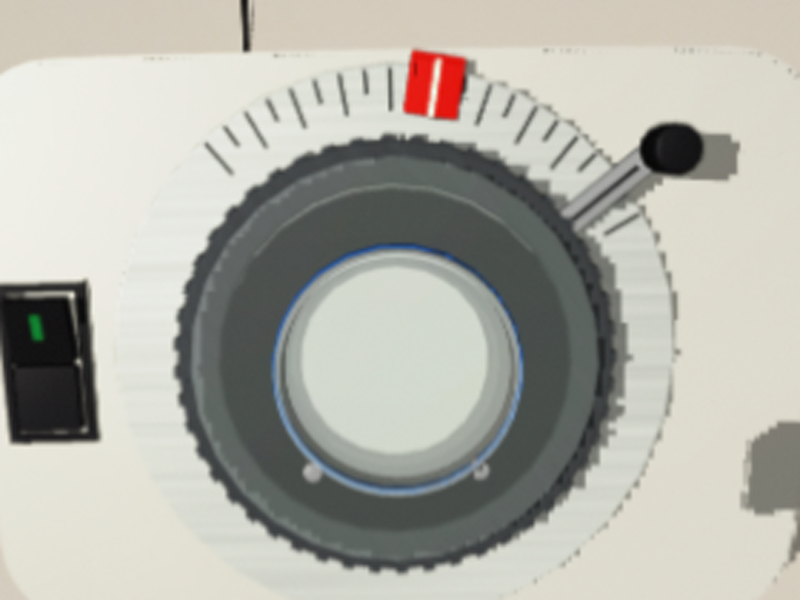

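The dish is now against the left pin with about 0.5–1 mm left at the right one (pins at 312 and 481, dish centre at 398 in the crop). Friction can help here: press lightly with the shut fingers and draw right, so the dish pivots round the left pin onto the right one.

Emit:
carry_out --fingers '[0,0,0,0,0,0,0,0]' --pt "2 0.2 -4.5" --pt "6 0.2 -8.4" --pt "11 0.2 -8.4" --pt "15 0.2 -8.4" --pt "19.8 0.2 -8.4" --pt "19.8 0.2 -8.4" --pt "19.8 0.2 -8.4" --pt "19.8 0.2 -8.4" --turn '[0,0,0,0,0,0,0,0]'

```text
clock: 25.05
position: [0.4926, -0.1208, 0.0678]
orientation: [0.001, 0.706, -0.002, 0.708]
ft_force: [0.3, 0.7, -0.4]
grip_width: -0.0003
```

Emit:
carry_out --fingers '[0,0,0,0,0,0,0,0]' --pt "0 0 0.7" --pt "0 0 1.4" --pt "0 0 2.0" --pt "0 0 2.3" --pt "0 0 2.4" --pt "0 0 2.45" --pt "0 0 2.5" --pt "0 0 2.5" --turn '[0,0,0,0,0,0,0,0]'

```text
clock: 25.85
position: [0.5167, -0.1206, 0.0659]
orientation: [0.002, 0.707, -0.002, 0.707]
ft_force: [-0.3, -0.1, -0.2]
grip_width: -0.0001
```

```bash
python3 f.py
```

```text
26.05 [ 0.51675955 -0.12064901  0.06591443] [ 0.26  0.31 -0.19] [0.32 0.28 0.37]
```

Emit:
carry_out --fingers '[0,0,0,0,0]' --pt "0 0 0.05" --pt "0 0 0.1" --pt "0 0 0.15" --pt "0 0 0.19" --pt "0 0 0.19" --turn '[0,0,0,0,0]'

```text
clock: 26.55
position: [0.5188, -0.1206, 0.0659]
orientation: [0.002, 0.707, -0.002, 0.707]
ft_force: [-1.0, 0.0, -0.5]
grip_width: 0.0003
```

```bash
python3 f.py
```

```text
26.75 [ 0.51877549 -0.12066309  0.06592699] [-0.19 -0.1   0.13] [0.27 0.58 0.51]
```

Emit:
carry_out --fingers '[0,0,0]' --pt "0 0 0.05" --pt "0 0 0.07" --pt "0 0 0.07" --turn '[0,0,0]'

```text
clock: 27.05
position: [0.5191, -0.1206, 0.0659]
orientation: [0.002, 0.707, -0.002, 0.707]
ft_force: [-4.3, -1.3, 0.4]
grip_width: 0.0001
```

```bash
python3 f.py
```

```text
27.25 [ 0.51916107 -0.12060645  0.06587315] [-4.01 -0.63  1.87] [0.54 0.46 0.51]
```

Contact at 4 N, with Fy -0.6 N (left pin). Now draw right with a slight follow.

Emit:
carry_out --fingers '[0,0,0,0,0]' --pt "0 -0.04 0" --pt "0 -0.08 0.01" --pt "0 -0.12 0.02" --pt "0 -0.16 0.03" --pt "0 -0.16 0.03" --turn '[0,0,0,0,0]'

```text
clock: 27.75
position: [0.5198, -0.1224, 0.0659]
orientation: [0.002, 0.707, -0.002, 0.707]
ft_force: [-4.6, -0.6, 0.1]
grip_width: -0.0001
```

```bash
python3 f.py
```

```text
27.95 [ 0.51975992 -0.12228199  0.06592992] [-4.01 -1.69  0.55] [0.37 0.74 0.14]
```

Emit:
carry_out --fingers '[0,0,0]' --pt "0 -0.04 0" --pt "0 -0.08 0" --pt "0 -0.08 0" --turn '[0,0,0]'

```text
clock: 28.25
position: [0.5198, -0.123, 0.0659]
orientation: [0.002, 0.707, -0.002, 0.707]
ft_force: [-3.4, -0.3, 1.6]
grip_width: -0.0002
```

```bash
python3 f.py
```

```text
28.45 [ 0.51980446 -0.12303593  0.06594224] [-3.02 -0.02  0.17] [0.23 0.39 0.41]
```

Emit:
carry_out --fingers '[0,0,0,0,0,0,0,0]' --pt "0 0 -0.6" --pt "0 0 -2" --pt "-4 0 -2" --pt "-9 0 -1" --pt "-14 0 2" --pt "-18 0 5" --pt "-20 0 5.5" --pt "-20 0 5.5" --turn '[0,0,0,0,0,0,0,0]'

```text
clock: 29.25
position: [0.5778, -0.1239, 0.27]
orientation: [0.001, 0.704, -0.002, 0.71]
ft_force: [-0.5, 0.8, -0.3]
grip_width: 0.0
```

```bash
python3 dish.py w12;python3 dish.py w13; python3 look.py w14|grep -A3 nblue
```

```text
w12 [ 0.57602083 -0.12353373  0.26753788] dish [ 564.3 -122.3] dR 37.9 dL 38.2
w13 [ 0.5747601  -0.12329435  0.26599572] dish [ 564.4 -122.4] dR 37.8 dL 38.1
{'red_px': array([334.51966292,  92.03932584]), 'red': array([ 0.48495953, -0.1104492 ]), 'nblue': np.int64(172), 'dish_minenc': ((562.5146484375, -122.1444091796875), 35.02680206298828)}
pin? [349.  225.9] 62 [ 0.5925 -0.0984]
pin? [292.2 226.1] 79 [ 0.5925 -0.1459]
```

View pics/w14c.png

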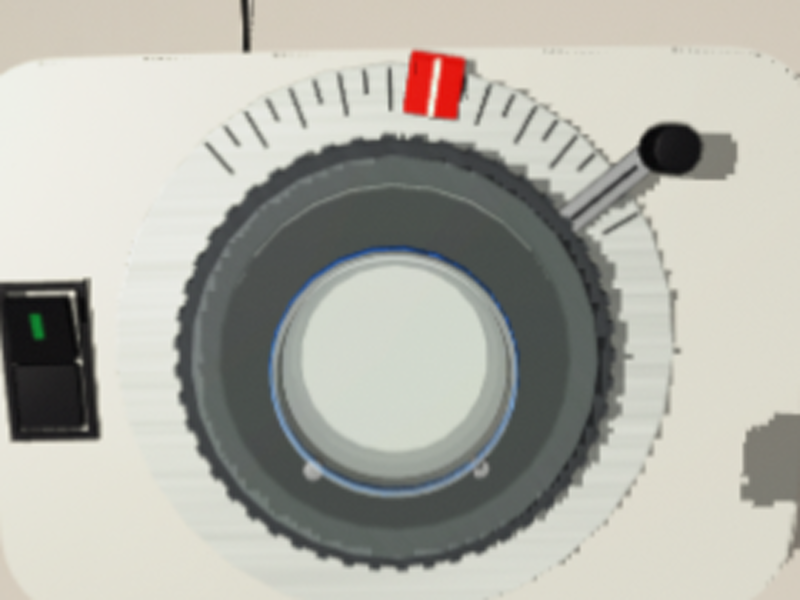

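The dish now sits on both pins: centre (564.35,-122.35) against a seat of (564.3,-122.1), with pin distances of 37.9 and 38.15 mm. Red is unchanged. That is 12 pictures viewed, so the rest goes by numbers. Next is the lever: knob at about (0.5025,-0.0475), target (0.4674,-0.1077).

Emit:
carry_out --fingers '[0,0,0,0,0,0,0,0]' --pt "0 4 -3" --pt "2 8 -6" --pt "6 10.3 -7.5" --pt "10 10.3 -7.5" --pt "15 10.3 -7.5" --pt "19.9 10.3 -7.5" --pt "19.9 10.3 -7.5" --pt "19.9 10.3 -7.5" --turn '[0,0,0,0,0,0,0,0]'

```text
clock: 30.2
position: [0.4991, -0.0199, 0.0669]
orientation: [0.002, 0.708, -0.001, 0.706]
ft_force: [-0.0, -0.6, 0.7]
grip_width: 0.0001
```

```bash
python3 f.py
python3 - <<'E'
from h import *
from meas import blobs
for t in("w1","wf"):
    p,im,d=load(t); g=im.max(2); u,v=proj(p,[[.5025,-.0475,.075]])[0]; print(t,u,v)
    m=(g<70); m[:,:max(0,int(u)-60)]=0; m[:,int(u)+60:]=0; m[:int(v)-60]=0; m[int(v)+60:]=0
    for c,a,_ in blobs(m,50): print(c.round(1),a,plane(p,[c],.075)[0,:2].round(4))
E
```

```text
30.4 [ 0.50138935 -0.0201917   0.06910167] [0.05 0.19 0.37] [0.36 0.3  0.7 ]
w1 365.79491699663447 119.41534192871633
[366.9 119.8] 270 [ 0.5028 -0.0466]
[329.7 147.9] 532 [ 0.5243 -0.0754]
[318.6 172. ] 176 [ 0.5433 -0.0841]
wf 245.66860979387567 328.87654551646716
[250.  350.7] 6959 [ 0.5118 -0.0464]
```

Emit:
carry_out --fingers '[0,0,0,0,0,0]' --pt "0.2 -0.4 0" --pt "0.2 -0.8 -0.1" --pt "0.2 -1.3 -0.6" --pt "0.2 -1.9 -1.2" --pt "0.2 -2.6 -1.7" --pt "0.2 -3.3 -2.2" --turn '[0,0,0,0,0,0]'

```text
clock: 31.0
position: [0.4775, -0.0534, 0.0651]
orientation: [0.002, 0.707, -0.002, 0.707]
ft_force: [-1.4, 1.3, 1.3]
grip_width: -0.0004
```

Emit:
carry_out --fingers '[0,0,0,0,0,0]' --pt "0 -0.8 -0.35" --pt "0 -1.5 -0.7" --pt "0 -2 -0.85" --pt "0 -2.3 -0.95" --pt "0 -2.5 -1" --pt "0 -2.5 -1" --turn '[0,0,0,0,0,0]'

```text
clock: 31.6
position: [0.4682, -0.0781, 0.065]
orientation: [0.002, 0.707, -0.002, 0.707]
ft_force: [0.5, 0.1, -0.0]
grip_width: 0.0005
```

```bash
python3 f.py
python3 - <<'E'
from h import *
from meas import blobs
p,im,d=load("wf"); hsv=cv2.cvtColor(im,cv2.COLOR_RGB2HSV)
red=((hsv[:,:,0]<8)|(hsv[:,:,0]>172))&(hsv[:,:,1]>150)&(hsv[:,:,2]>100)
for c,a,m in blobs(red,8): print("red",c.round(1),a,plane(p,[c],.049)[0,:2].round(4))
u,v=proj(p,[[.4684,-.103,.08]])[0]; print(u,v)
g=im.max(2); m=g<45; m[:int(v)-70]=0; m[int(v)+50:]=0; m[:,:int(u)-60]=0;m[:,int(u)+60:]=0
for c,a,k in blobs(m,50):
    q=np.argwhere(k); print("dark",c.round(1),a,q.min(0),q.max(0))
print(d[int(v)-30:int(v)+31:10,int(u)-60:int(u)+61:10].round(3))
E
```

```text
31.8 [ 0.46824511 -0.07776032  0.06495934] [-0.02 -0.02 -0.43] [0.54 0.51 0.45]
red [234.2 331.8] 569 [ 0.4832 -0.1144]
247.08155783891414 339.3971218871387
dark [258.9 354.6] 6164 [299 187] [388 306]
[[0.185 0.184 0.183 0.183 0.183 0.182 0.183 0.153 0.153 0.158 0.151 0.151
  0.141]
 [0.    0.182 0.181 0.18  0.18  0.176 0.149 0.147 0.    0.153 0.144 0.143
  0.135]
 [0.182 0.181 0.181 0.181 0.178 0.    0.143 0.142 0.144 0.136 0.137 0.127
  0.129]
 [0.183 0.183 0.183 0.181 0.179 0.179 0.144 0.145 0.144 0.131 0.131 0.122
  0.123]
 [0.185 0.184 0.184 0.184 0.181 0.18  0.146 0.145 0.144 0.116 0.113 0.116
  0.119]
 [0.186 0.186 0.185 0.109 0.11  0.187 0.175 0.174 0.11  0.111 0.11  0.111
  0.112]
 [0.106 0.106 0.107 0.104 0.106 0.106 0.115 0.115 0.106 0.107 0.105 0.106
  0.108]]
```

Emit:
carry_out --fingers '[0,0,0,0,0,0,0]' --pt "0 1 0" --pt "-3 1.2 0" --pt "-8 1 2" --pt "-12 -1.5 5" --pt "-15 -3.5 8" --pt "-15 -3.5 8" --pt "-15 -3.5 8" --turn '[0,0,0,0,0,0,0]'

```text
clock: 32.5
position: [0.5487, -0.1131, 0.2154]
orientation: [0.001, 0.706, -0.002, 0.708]
ft_force: [-0.5, 1.3, -1.2]
grip_width: 0.0002
```

```bash
cat > lever.py <<'E'
import sys
from meas import *
t=sys.argv[1]; p,im,d=shot("wrist",t); c=-np.array(p["R"]).T@p["t"]; print(sense()["clock"],"cam",c.round(4))
ax=np.array([.5643,-.1222]); hsv=cv2.cvtColor(im,cv2.COLOR_RGB2HSV); yy,xx=np.mgrid[0:480,0:640]; uv=np.c_[xx.ravel(),yy.ravel()]
def polar(z):
    w=plane(p,uv,z)[:,:2]-ax; return np.hypot(*w.T).reshape(480,640),np.degrees(np.arctan2(w[:,1],w[:,0])%(2*np.pi)).reshape(480,640)
r,a=polar(.049); red=((hsv[:,:,0]<8)|(hsv[:,:,0]>172))&(hsv[:,:,1]>140)&(hsv[:,:,2]>90)&(abs(r-.08)<.02)
print("red a mean",a[red].mean().round(2),"range",np.percentile(a[red],[1,99]).round(2),red.sum(),"r",r[red].mean().round(4))
g=im.max(2).astype(int)
# knob by dark blob on top plane
r8,a8=polar(.080); k=(g<60)&(abs(r8-.098)<.014)&(a8>110)&(a8<200)
for cc,n,m in blobs(k,60):
    w=plane(p,np.argwhere(m)[:,::-1],.08)[:,:2]; (q,rad)=cv2.minEnclosingCircle(w.astype(np.float32)*1000); print("knob",cc.round(1),n,np.round(q,1),round(rad,1),"ang",a8[m].mean().round(2))
# angular profile across lever bar at .056, r 72..88
r5,a5=polar(.056)
for lo,hi in((.069,.075),(.075,.081),(.081,.087)):
    s=(r5>lo)&(r5<hi); b=np.arange(125,190,1.); print(lo,hi); print([(int(x),int(g[s&(abs(a5-x)<.5)].mean()),int(hsv[:,:,1][s&(abs(a5-x)<.5)].mean())) for x in b if (s&(abs(a5-x)<.5)).any() and 155<x<182])
E
python3 lever.py l1
```

```text
32.55 cam [ 0.4731 -0.1132  0.3573]
red a mean 173.39 range [169.22 177.01] 318 r 0.0809
knob [340.2 103.7] 336 [469.3 -99.6] 6.5 ang 166.59
0.069 0.075
[(156, 212, 11), (157, 213, 12), (158, 210, 11), (159, 175, 12), (160, 131, 14), (161, 99, 12), (162, 117, 14), (163, 112, 10), (164, 145, 4), (165, 157, 4), (166, 76, 3), (167, 114, 3), (168, 167, 4), (169, 165, 10), (170, 190, 99), (171, 223, 47), (172, 225, 54), (173, 215, 110), (174, 214, 110), (175, 218, 107), (176, 217, 133), (177, 216, 93), (178, 216, 14), (179, 216, 11), (180, 184, 11), (181, 199, 11)]
0.075 0.081
[(156, 167, 11), (157, 200, 11), (158, 212, 11), (159, 212, 11), (160, 176, 12), (161, 66, 12), (162, 110, 13), (163, 114, 12), (164, 136, 5), (165, 158, 5), (166, 93, 4), (167, 115, 4), (168, 163, 4), (169, 169, 61), (170, 223, 217), (171, 233, 90), (172, 234, 83), (173, 229, 226), (174, 229, 235), (175, 229, 234), (176, 230, 232), (177, 215, 126), (178, 216, 12), (179, 211, 11), (180, 124, 12), (181, 183, 12)]
0.081 0.087
[(156, 146, 14), (157, 188, 12), (158, 206, 12), (159, 194, 13), (160, 186, 13), (161, 101, 14), (162, 118, 15), (163, 119, 15), (164, 125, 7), (165, 157, 3), (166, 89, 2), (167, 119, 3), (168, 162, 4), (169, 172, 74), (170, 226, 230), (171, 232, 111), (172, 234, 83), (173, 228, 230), (174, 229, 235), (175, 227, 234), (176, 215, 229), (177, 210, 100), (178, 213, 12), (179, 209, 12), (180, 158, 12), (181, 200, 12)]
```

The lever line is at 166.4° and the red's white line at 171.6°, so 5.2° remain, which puts TCP y at about -0.0861.

Emit:
carry_out --fingers '[0,0,0,0,0,0,0]' --pt "0 3 -3" --pt "3 4.6 -6" --pt "7 4.6 -8.1" --pt "11 4.6 -8.1" --pt "15 4.6 -8.1" --pt "15 4.6 -8.1" --pt "15 4.6 -8.1" --turn '[0,0,0,0,0,0,0]'

```text
clock: 33.25
position: [0.4655, -0.066, 0.0648]
orientation: [0.002, 0.708, -0.001, 0.706]
ft_force: [1.3, -0.0, -0.1]
grip_width: -0.0001
```

```bash
python3 f.py
```

```text
33.45 [ 0.46779402 -0.06691077  0.06650102] [ 0.26  0.02 -0.2 ] [0.42 0.2  0.4 ]
```

Emit:
carry_out --fingers '[0,0,0,0,0,0,0]' --pt "0 -0.6 0" --pt "0 -1.1 0" --pt "0 -1.4 0" --pt "0 -1.65 0" --pt "0 -1.8 0" --pt "0 -1.9 0" --pt "0 -1.9 0" --turn '[0,0,0,0,0,0,0]'

```text
clock: 34.15
position: [0.4669, -0.0859, 0.0649]
orientation: [0.002, 0.707, -0.002, 0.707]
ft_force: [0.3, -0.2, 0.1]
grip_width: -0.0003
```

```bash
python3 f.py
```

```text
34.35 [ 0.46706702 -0.08581134  0.0649363 ] [-0.1   0.42  0.02] [0.52 0.62 0.11]
```

Emit:
carry_out --fingers '[0,0,0,0,0,0,0]' --pt "0 1 0" --pt "-3 1.2 0" --pt "-8 1 2" --pt "-12 -1.5 5" --pt "-15 -2.7 8" --pt "-15 -2.7 8" --pt "-15 -2.7 8" --turn '[0,0,0,0,0,0,0]'

```text
clock: 35.05
position: [0.5474, -0.1128, 0.2152]
orientation: [0.001, 0.707, -0.002, 0.708]
ft_force: [-0.3, 0.2, -1.5]
grip_width: -0.0002
```

```bash
python3 lever.py l2
```

```text
35.1 cam [ 0.4719 -0.113   0.3571]
red a mean 172.1 range [165.66 177.22] 248 r 0.0806
knob [328.2 103.3] 320 [ 467.9 -107. ] 6.4 ang 171.02
0.069 0.075
[(156, 212, 11), (157, 212, 11), (158, 212, 11), (159, 213, 11), (160, 212, 12), (161, 179, 12), (162, 208, 11), (163, 214, 11), (164, 204, 11), (165, 146, 18), (166, 128, 90), (167, 120, 118), (168, 118, 45), (169, 159, 4), (170, 141, 4), (171, 62, 3), (172, 150, 4), (173, 160, 4), (174, 178, 64), (175, 213, 108), (176, 216, 92), (177, 217, 130), (178, 212, 22), (179, 217, 11), (180, 188, 11), (181, 209, 11)]
0.075 0.081
[(156, 162, 12), (157, 196, 11), (158, 211, 11), (159, 212, 11), (160, 206, 11), (161, 107, 12), (162, 199, 12), (163, 212, 11), (164, 176, 12), (165, 122, 15), (166, 97, 165), (167, 127, 239), (168, 116, 138), (169, 154, 5), (170, 146, 4), (171, 62, 4), (172, 157, 3), (173, 167, 7), (174, 193, 136), (175, 229, 234), (176, 230, 233), (177, 218, 159), (178, 214, 15), (179, 215, 11), (180, 136, 12), (181, 184, 12)]
0.081 0.087
[(156, 154, 13), (157, 189, 12), (158, 203, 13), (159, 192, 13), (160, 197, 13), (161, 150, 13), (162, 202, 13), (163, 200, 13), (164, 195, 13), (165, 156, 14), (166, 89, 91), (167, 128, 230), (168, 119, 179), (169, 147, 9), (170, 148, 3), (171, 67, 2), (172, 151, 3), (173, 167, 13), (174, 208, 184), (175, 228, 234), (176, 226, 223), (177, 208, 66), (178, 212, 12), (179, 211, 12), (180, 168, 12), (181, 189, 12)]
```

The lever's black line is at 171.0° and the red index's middle at about 171.5° (lever edges 168.2/173.9, clip edges 165.7/177.2), so it stands over the index within half a degree. The index itself is unmoved. I'll recheck the dish and locate the green bar before pressing.

```bash
python3 dish.py w15
python3 - <<'E'
from meas import *
for t in("w7","w15"):
    p,im,d=load(t); h=cv2.cvtColor(im,cv2.COLOR_RGB2HSV); m=(h[:,:,0]>45)&(h[:,:,0]<80)&(h[:,:,1]>100)
    for c,a,k in blobs(m,8):
        w=plane(p,[c],.050)[0,:2]
        if abs(w[0]-.55)<.05 and w[1]<-.15: print(t,"green",c.round(1),a,w.round(4))
print(sense()["position"])
E
```

```text
w15 [ 0.54540197 -0.11212757  0.21364932] dish [ 569.3 -123.2] dR 33.6 dL 35.2
w7 green [195.7 169.8] 58 [ 0.5534 -0.2299]
w15 green [165.8 225.2] 59 [ 0.5535 -0.2298]
[ 0.54540197 -0.11212757  0.21364932]
```

The dish value from this low, oblique pose isn't comparable because the fingers hide part of it. I'll rise to the earlier viewing pose to recheck before the lamp.

Emit:
carry_out --fingers '[0,0,0,0]' --pt "-5.2 -1.1 3" --pt "-5.2 -1.1 3" --pt "-5.2 -1.1 3" --pt "-5.2 -1.1 3" --turn '[0,0,0,0]'

```text
clock: 35.55
position: [0.5755, -0.1236, 0.2654]
orientation: [0.002, 0.708, -0.001, 0.706]
ft_force: [-0.5, -0.4, -0.1]
grip_width: 0.0001
```

```bash
python3 dish.py w16; python3 lever.py l3 | head -3
```

```text
w16 [ 0.57533532 -0.12363285  0.2652486 ] dish [ 564.8 -122.4] dR 37.5 dL 37.9
35.65 cam [ 0.5005 -0.124   0.4074]
red a mean 172.44 range [165.87 177.58] 192 r 0.0802
knob [340.3  68.1] 274 [ 469.3 -107. ] 7.0 ang 171.22
```

Dish is still seated (37.5/37.9 mm) and the lever over the index. Now the lamp: press point about (0.5515,-0.2295).

Emit:
carry_out --fingers '[0,0,0,0,0,0,0,0]' --pt "0 -5 -1" --pt "3 -9 -2.4" --pt "7 -10.6 -2.4" --pt "11 -10.6 -2.4" --pt "15 -10.6 -2.4" --pt "19.5 -10.6 -2.4" --pt "20.5 -10.6 -2.4" --pt "20.5 -10.6 -2.4" --turn '[0,0,0,0,0,0,0,0]'

```text
clock: 36.45
position: [0.5509, -0.2294, 0.0606]
orientation: [0.002, 0.708, -0.001, 0.706]
ft_force: [0.9, -0.0, 1.6]
grip_width: 0.0004
```

```bash
python3 f.py
```

```text
36.65 [ 0.55330551 -0.23066413  0.06395897] [ 0.24 -0.1   0.16] [0.54 0.16 0.24]
```

Emit:
carry_out --fingers '[0,0,0,0,0,0]' --pt "0.5 0.1 -0.2" --pt "1.0 0.1 -0.2" --pt "1.2 0.1 -0.2" --pt "1.35 0.1 -0.2" --pt "1.5 0.1 -0.2" --pt "1.5 0.1 -0.2" --turn '[0,0,0,0,0,0]'

```text
clock: 37.25
position: [0.5503, -0.2292, 0.0467]
orientation: [0.002, 0.707, -0.002, 0.707]
ft_force: [-0.0, 0.4, -0.2]
grip_width: -0.0
```

```bash
python3 f.py
```

```text
37.45 [ 0.55042356 -0.22920332  0.04695503] [ 0.19 -0.2   0.09] [0.54 0.22 0.64]
```

Emit:
carry_out --fingers '[0,0,0,0]' --pt "0.05 0 0" --pt "0.1 0 0" --pt "0.14 0 0" --pt "0.14 0 0" --turn '[0,0,0,0]'

```text
clock: 37.85
position: [0.5504, -0.2293, 0.046]
orientation: [0.001, 0.707, -0.002, 0.707]
ft_force: [-1.7, 0.9, 7.2]
grip_width: 0.0002
```

```bash
python3 f.py
```

```text
38.05 [ 0.55042221 -0.22923861  0.04594176] [-1.53  0.69  7.95] [0.25 0.6  0.61]
```

8 N at z 0.046, so the rocker is down. I'll lift off and check everything.

Emit:
carry_out --fingers '[0,0,0,0,0,0,0,0]' --pt "-2 0 0" --pt "-6 0 0" --pt "-10 0 0" --pt "-14 3 0" --pt "-18 7 1" --pt "-21.9 10.6 2.5" --pt "-21.9 10.6 2.5" --pt "-21.9 10.6 2.5" --turn '[0,0,0,0,0,0,0,0]'

```text
clock: 38.85
position: [0.5767, -0.1223, 0.2659]
orientation: [0.001, 0.706, -0.001, 0.708]
ft_force: [-0.5, -0.4, -0.4]
grip_width: 0.0002
```

```bash
python3 dish.py w17; python3 lever.py l4
python3 - <<'E'
from meas import *
from h import *
for t in("w16","w17"):
    p,im,d=load(t); h=cv2.cvtColor(im,cv2.COLOR_RGB2HSV); R=np.array(p["R"]);T=np.array(p["t"])
    for nm,x in(("front",.549),("mid",.555),("pivot",.565),("rear",.580)):
        zs=[]
        for y in np.arange(-.234,-.222,.002):
            u,v=np.round(proj(p,[[x,y,.047]])[0]).astype(int); n=cv2.undistortPoints(np.array([[[u,v]]],float),K(p),np.array(p["distortion"],float)).ravel(); D=d[v,u]
            if D>0: zs.append((R.T@(np.r_[n,1]*D-T))[2])
        print(t,nm,np.median(zs).round(4))
    m=(h[:,:,0]>45)&(h[:,:,0]<80)&(h[:,:,1]>100)
    for c,a,k in blobs(m,8):
        w=plane(p,[c],.050)[0,:2]
        if abs(w[0]-.55)<.05 and w[1]<-.15: print(t,"green",c.round(1),a,h[k].mean(0).round())
    # glass brightness through dish
    u,v=np.round(proj(p,[[.5643,-.122,.062]])[0]).astype(int); print(im[v-5:v+5,u-5:u+5].mean((0,1)).round())
a,b=[vision.read_camera("scene")[0],load("scene0")[1]]
df=(cv2.absdiff(a,b).max(2)>40).astype(np.uint8)
p=load("scene0")[0]
for c,n,k in blobs(cv2.morphologyEx(df,cv2.MORPH_OPEN,np.ones((2,2))),15): print("diff",c.round(),n)
E
```

```text
w17 [ 0.57569654 -0.12319175  0.26428617] dish [ 564.4 -122.5] dR 37.7 dL 38.2
38.95 cam [ 0.5004 -0.1234  0.4062]
red a mean 172.45 range [165.84 177.55] 196 r 0.0802
knob [340.2  66.4] 274 [ 468.8 -107.7] 6.9 ang 171.3
0.069 0.075
[(156, 216, 11), (157, 216, 11), (158, 217, 11), (159, 217, 11), (160, 213, 11), (161, 168, 12), (162, 206, 12), (163, 217, 11), (164, 205, 11), (165, 159, 18), (166, 136, 102), (167, 127, 153), (168, 120, 65), (169, 158, 5), (170, 148, 4), (171, 71, 1), (172, 146, 4), (173, 171, 4), (174, 172, 51), (175, 217, 143), (176, 219, 149), (177, 219, 119), (178, 217, 56), (179, 220, 10), (180, 204, 11), (181, 184, 11)]
0.075 0.081
[(156, 154, 12), (157, 198, 11), (158, 215, 11), (159, 216, 10), (160, 207, 11), (161, 130, 11), (162, 195, 11), (163, 216, 11), (164, 201, 11), (165, 143, 13), (166, 94, 112), (167, 126, 233), (168, 121, 144), (169, 152, 10), (170, 147, 4), (171, 72, 2), (172, 147, 4), (173, 170, 5), (174, 187, 110), (175, 229, 230), (176, 231, 234), (177, 225, 202), (178, 214, 28), (179, 220, 10), (180, 210, 11), (181, 135, 11)]
0.081 0.087
[(156, 17
[... 494 characters left out ...]
 53 [ 68. 188.  85.]
[209. 216. 204.]
w17 front 0.0452
w17 mid 0.0452
w17 pivot 0.0453
w17 rear 0.0492
w17 green [195.3 172.4] 47 [ 67. 163. 124.]
[209. 216. 204.]
diff [41.  2.] 27
diff [ 68. 109.] 8617
diff [296.   8.] 767
diff [386.   9.] 764
diff [365.  47.] 1562
diff [363.  73.] 86
diff [359. 104.] 1888
diff [229.  96.] 82
diff [236. 108.] 95
diff [244. 110.] 24
diff [176. 167.] 2969
diff [310. 186.] 221
diff [326. 192.] 40
diff [ 98. 273.] 5879
diff [347. 203.] 21
diff [310. 212.] 125
diff [358. 210.] 75
diff [ 16. 259.] 2220
diff [348. 222.] 161
diff [319. 230.] 82
diff [ 92. 241.] 67
diff [ 61. 250.] 79
diff [150. 254.] 42
diff [144. 258.] 17
diff [148. 276.] 188
diff [ 41. 324.] 569
```

Rocker is level with its front at 45 mm, its rear raised and the green bar brighter. The dish and lever have held, and no change shows at the bottle, tape or forceps. Handing in.

```bash
python3 -c "
from station import manip
print(manip.job_done())"
```

```text
the job is handed in; nothing more can be done
None
```

The dish is against both pins, the iris lever stands over the red index, and the lamp rocker was pressed on last. I handed the job in at about 39 s.

**Dish:** Two-finger pushes jammed on friction with only one pin touched. I fixed this by nudging the dish sideways, then pressing lightly and drawing it round the left pin. The last check put its centre 37.7 mm and 38.2 mm from the two pins (38 expected). The highest contact force I read while pushing the dish was about 5 N.

**Lever:** The lever's middle line is at about 171.1° and the index at about 171.6°, so it stands about 0.5° short of exact centre. I left that alone. The index reads the same as at the start.

**Lamp:** The rocker bottomed at 8 N with its front at about 45 mm (50 mm before) and its rear raised. The green bar is brighter. The light through the glass showed no change in the picture.

**Checks that disagreed or are incomplete:**
- One dish reading, from a low camera pose with the fingers partly in the way, was about 5 mm off. Readings from the higher pose before and after it agreed, so I discarded it.
- Comparing the scene pictures from start and end showed no change at the bottle, tape or forceps. Some changed pixels lie near the beaker. I never touched it, but I did not measure it separately.

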